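Check serving boards for warp and restock the sprung dispenser

ROBOT

A 6-joint arm with a two-finger parallel gripper is mounted at the origin on the work surface. World frame = base frame: x ahead of the robot, y to its left, z up, the work surface at z = 0. Lengths are in mm, angles in rad, forces in N, time in s.
With the tool pointing down it reaches from about 350 to 775 mm from the base axis. Payload 7.3 kg.
Tool frame: the origin (TCP) lies between the finger pads; the fingertips stand 25 mm ahead of it and the grasp point (between the pads) lies 6 mm ahead of it; z points along the fingers, y is the line along which they close (so a half turn about z gives the same grasp; the last joint's range is limited). The gripper opens to 92 mm and grips with 3 to 60 N. Pads are 19 mm wide; open, the fingers measure 130 mm over their backs; the gripper's body (75 mm by 190 mm) begins 47 mm behind the grasp point.
Start: joints at [-1.291, 0.342, 1.524, -0, 1.275, -0.146], TCP at [216.874, -478.13, 251.741] pointing down, gripper open.
Joint ranges: [-2.53, 2.53], [-0.77, 2.02], [0.04, 2.7], [-1, 4.14], [0.28, 2.66], [-3.11, 3.11]. Speed limits (rad/s): [2.57, 2.57, 3.14, 3.14, 3.14, 3.14].

INTERFACE

Orientations are given as [roll, pitch, yaw] about the fixed x, y, z axes, in that order (R = Rz(yaw) Ry(pitch) Rx(roll)).
In Python, from plant import bot gives the robot as it stands.
- The arm moves only by the tool play_rows, never from a script. Its argument "commands" is a list of rows, each an object of numbers: "x", "y", "z": the shift along the tool's x, y, z in m; "twist": the turn about the tool's z in degrees. In form: [{"x": .., "y": .., "z": .., "twist": ..}, ...]. A call has exactly 8 rows; each row is the pose to reach, as a shift and turn from the pose commanded when the call began, along the tool's axes at that moment; what a row does not reach only later rows make up. A row lasts 1/10 s, in which the tool goes at most 50 mm and 8.59 degrees, less where a joint would pass 70% of its speed; a pose out of reach is approached as far as the arm can. A call with a gripper value outside its range is refused whole. "jaw" is the closure, from 0 (fully open) to 1 (shut), set as the call begins (left out, the last holds). The fingers move at their own pace and stop on an object; the grip force is fixed at half the most. Time passes only in rows, so rows that repeat a pose let the fingers close, or fill a call up. It gives the time, the measured TCP pose, the force, the opening and the grip force at its end, in the units of the state.
- bot.get_obs(): the state, without advancing time (a new reading comes with each control period).
- bot.capture(name): name is "scene" or "side" or "wrist"; returns a dict with "pixels" (420x560x3 uint8, red, green, blue), "fx", "fy", "cx", "cy" (pixels), "eye" and "rotation" of the camera in the world. Camera axes: x right, y down, z forward; pixel columns grow to the right and rows downward; lengths in mm; the calibration is good to about 2 mm. A picture is of the moment at which its call begins. There is no depth.
- bot.close_job(): hands the job in; it is judged then, once.
The state is a dict: "time": time; "joint_positions": joint angles; "dq": joint speeds; "tau": joint torques, N m; "tool_pos": TCP position; "tcp_rot": TCP orientation; "contact_force": force on the tool from outside, world axes, zero at the start; "moment": the same for the moment, N m; "grip_width": finger opening in mm; "finger_force": force on a finger pad.
Only numpy, scipy, OpenCV 4.12 (cv2) and the standard library are available. Lean on these libraries where they do the work, as an engineer would, in place of code of your own. Each camera call takes 0.05 s, during which the arm holds its last target. There are 200 camera calls.

TASK

Check the small serving boards for warp one at a time, working along the row from the robot's left to its right: lay the board flat in the middle of the granite slab and press down on one end with the fingers to see whether it rocks. Stack the boards that stay put lying flat, lengthwise between the guides, on the sprung platform of the dispenser, and lay the ones that rock in the aluminium pan. Leave the jar, the bowl and the mug alone.

Things in the scene. Friction and masses are not known exactly. Their poses are not given: they have to be found in the camera images.
- board_a_mid (a point): white plastic board, 150 x 52 x 16 mm, 0.12 kg, dark hanging hole near one end; the point is at its centre, 8 mm above its underside; x along its length, y across, z up. Sound or warped: see slab. 3 or 4 of the eight named boards are present; None if this one is absent
- board_b_mid (a point): another board, like board_a_mid in size, look and axes; sound or warped; None if absent
- board_c_mid (a point): another board, like board_a_mid in size, look and axes; sound or warped; None if absent
- board_d_mid (a point): another board, like board_a_mid in size, look and axes; sound or warped; None if absent
- board_e_mid (a point): another board, like board_a_mid in size, look and axes; sound or warped; None if absent
- board_f_mid (a point): another board, like board_a_mid in size, look and axes; sound or warped; None if absent
- board_g_mid (a point): another board, like board_a_mid in size, look and axes; sound or warped; None if absent
- board_h_mid (a point): another board, like board_a_mid in size, look and axes; sound or warped; None if absent
- slab: dark granite checking slab, fixed, 240 x 140 x 20 mm; origin at the centre of its underside, x along its 240 mm length; top 20 mm above the origin. On it a sound board stays level when an end is pressed. A warped one also lies level (40 mm of its underside in the middle is flat, both ends sweep up 4.4 mm) but tips 0.08 rad to a pressed end, under 1 N, and falls back when let go
- mat: black rubber mat, fixed, 190 (its x) x 470 (its y) x 3 mm, on which the boards start side by side in a row along its y, about 120 mm from one to the next; origin at the centre of its underside. The left end of the row is the one towards the robot's left (largest world y)
- platform_top (a point): centre of the top face of the sprung dispenser's platform, 150 x 44 x 6 mm; x along its length, z up; 72 mm above the table when empty. Boards are stacked flat and lengthwise on it between two upright channel-shaped end guides 105 mm tall, 166 mm (x) by 68 mm (y) inside; both long sides are open for 126 mm in the middle, so that fingers can pass beside the stack
- platform (a joint): how far the sprung platform has sunk, m: 0 up (empty), 0.058 fully down; spring 70 N/m, about 16 mm for each board
- pan: open aluminium pan for rejects, fixed, 220 (its x) x 180 (its y) x 30 mm, walls and floor 4 mm; origin at the centre of its underside. Warped boards lie in it, side by side or on one another; all four fit in one pile at its middle
Things that resemble listed ones, but are neither listed nor needed, are in the scene too. Leave any brown, purple or yellow look-alike of the part that bears board_c_mid alone.

How it is judged:
By the outcome, as a careful person would: the job done as asked, in the order asked, and still so for the second after the job is handed in, with the robot touching nothing.
Of board_a, board_b only 1 to 1 are there at a start; the rules pass over those that are not, and their reading is None.
Of board_c, board_d only 1 to 1 are there at a start; the rules pass over those that are not, and their reading is None.
Of board_e, board_f only 1 to 1 are there at a start; the rules pass over those that are not, and their reading is None.
Of board_g, board_h, mug only 1 to 1 are there at a start; the rules pass over those that are not, and their reading is None.
At some moment in a run one of board_a, board_b, board_c, board_d, board_e, board_f, board_g, board_h may be knocked a few centimetres aside while the robot is not near it.
Once in a run the grip may slacken for a moment while it holds something.
It also fails if it takes over 210 s, if anything falls off the work surface, if the arm or the gripper's body presses on something with over 40 N, if the wrist force passes 120 N, or if a joint passes its speed limit or range.

## Working session

There is one attempt and no reset: what is moved stays moved. The work goes in short steps, Python scripts to look and compute and a tool call to move; the robot and the scene stay as the last step left them, time stands still between calls to the robot, and variables do not carry over. Pictures are saved under pics/ and viewed, at most 14 in all, crops included, and the job is handed in when it is done.

Besides the shell and the picture viewer there is one more tool, called after "Call:" as name([rows], argument=value, ...), one row to a line, values as JSON. play_rows: Moves the arm, as the interface text tells. Its arguments: {"type":"object","properties":{"commands":{"type":"array"},"jaw":{"type":"number"}},"required":["commands"]}

```bash
ls; mkdir -p pics; cat > h.py <<'E'
import numpy as np, cv2
from plant import bot
def cap(n,save=None):
    c=bot.capture(n)
    if save: cv2.imwrite(f'pics/{save}.png',cv2.cvtColor(np.asarray(c['pixels']),cv2.COLOR_RGB2BGR))
    return c
def ray(c,u,v,z):
    d=np.asarray(c['rotation'])@np.array([(u-c['cx'])/c['fx'],(v-c['cy'])/c['fy'],1.])
    e=np.asarray(c['eye']); return e+d*(z-e[2])/d[2]
def proj(c,p):
    q=np.asarray(c['rotation']).T@(np.asarray(p)-np.asarray(c['eye'])); return c['fx']*q[0]/q[2]+c['cx'],c['fy']*q[1]/q[2]+c['cy']
E
python3 - <<'E'
from h import *
for n in ('scene','side','wrist'):
    c=cap(n,n+'0'); print(n,np.round(c['eye']),np.round(c['rotation'],2).tolist(),c['fx'])
print(bot.get_obs())
E
```

```text
pics
scene [875. 804. 693.] [-2.19, 0.01, 2.61] 402.3857469061981
side [  85.  801. 1054.] [-2.47, -0.01, -2.69] 400.79008305933206
wrist [ 293. -444.  385.] [2.83, 0.0, -1.15] 335.2021249554518
{'time': 0.15, 'joint_positions': array([-1.29102349e+00,  3.42555132e-01,  1.52475891e+00,  2.59161650e-07,
        1.27539610e+00, -1.46006825e-01]), 'dq': array([ 0.00113112, -0.00047512, -0.00229057, -0.00039415,  0.00097251,
       -0.00062397]), 'tau': array([ 1.48650772e-03, -4.31467795e+01, -2.44354284e+01,  7.18535436e-02,
        5.38423809e-02, -6.91623791e-05]), 'tool_pos': array([ 216.78611671, -477.86733275,  251.22201594]), 'tcp_rot': array([-3.14048709e+00, -1.62827360e-04,  4.25779498e-01]), 'contact_force': array([-1.80141784, -0.04776488,  0.64664695]), 'moment': array([ 0.01242837,  0.04569087, -0.06334382]), 'finger_force': 0.0, 'grip_width': 91.86317228249138}
```

```bash
python3 - <<'E'
s=open('h.py').read()
s=s.replace("    c=bot.capture(n)\n","    c=dict(bot.capture(n)); c['rotation']=Rotation.from_euler('xyz',c['rotation']).as_matrix()\n").replace("from plant","from scipy.spatial.transform import Rotation\nfrom plant")
open('h.py','w').write(s)
E
```

```text
(no output)
```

View pics/scene0.png

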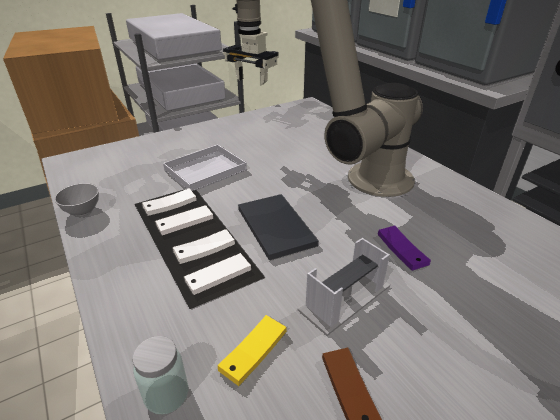

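View pics/side0.png

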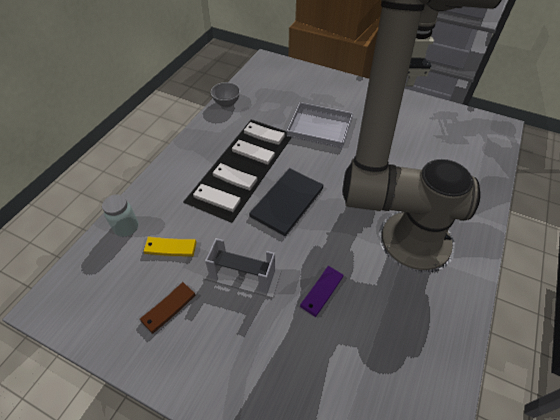

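Scene view: four white boards on the black mat at (169,202), (184,219), (204,247), (219,273); slab (278,225), pan (205,168), dispenser (347,280). Yellow (253,350), brown (350,385) and purple (404,247) look-alikes are off the mat, so they stay alone. Next I rectify both views onto the known heights and measure.

```bash
cat >> h.py <<'E'
X0,X1,Y0,Y1=100,900,-600,600
def rect(c,z):
    "top-down picture of plane z, 1 px/mm: column=y-Y0, row=x-X0"
    w=[(X0,Y0),(X1,Y0),(X1,Y1),(X0,Y1)]
    src=np.float32([proj(c,(x,y,z)) for x,y in w]); dst=np.float32([(y-Y0,x-X0) for x,y in w])
    return cv2.warpPerspective(np.asarray(c['pixels']),cv2.getPerspectiveTransform(src,dst),(Y1-Y0,X1-X0))
def white(im):
    h=cv2.cvtColor(im,cv2.COLOR_RGB2HSV); return ((h[...,2]>195)&(h[...,1]<40)).astype(np.uint8)*255
def blobs(m,amin=800,amax=1e5):
    m=cv2.morphologyEx(m,cv2.MORPH_CLOSE,np.ones((15,15))); m=cv2.morphologyEx(m,cv2.MORPH_OPEN,np.ones((7,7)))
    o=[]
    for k in cv2.findContours(m,cv2.RETR_EXTERNAL,cv2.CHAIN_APPROX_NONE)[0]:
        a=cv2.contourArea(k)
        if amin<a<amax:
            b=cv2.boxPoints(cv2.minAreaRect(k)).astype(float); ctr=b.mean(0)
            e=[b[1]-b[0],b[2]-b[1]]; e.sort(key=np.linalg.norm); l=e[1]
            yaw=np.degrees(np.arctan2(l[0],l[1]));  # dcol=y, drow=x
            yaw=np.degrees(np.arctan2(l[0],l[1])); ang=np.degrees(np.arctan2(l[0]*0+l[0],l[1]))
            d=np.array([l[1],l[0]]); yaw=(np.degrees(np.arctan2(d[1],d[0]))+0)
            # l=(dy,dx): long direction in world is (l[1], l[0])
            yaw=(yaw+90)%180-90
            o.append((round(ctr[1]+X0,1),round(ctr[0]+Y0,1),round(yaw,1),round(np.linalg.norm(e[1])),round(np.linalg.norm(e[0])),int(a)))
    return sorted(o,key=lambda r:-r[1])
E
sed -i '/ang=np.degrees/d;/dcol=y/d' h.py
python3 - <<'E'
from h import *
a,b=cap('scene'),cap('side')
A,B=rect(a,19),rect(b,19)
for m in (white(A),white(B),white(A)&white(B)): print(blobs(m,3000,20000))
dark=lambda im:(im.max(2)<62).astype(np.uint8)*255
for z in (3,20,72):
  A,B=rect(a,z),rect(b,z); print(z,blobs(dark(A),4000),blobs(dark(B),4000),blobs(dark(A)&dark(B),4000))
A,B=rect(a,72),rect(b,72)
A2,B2=rect(a,30),rect(b,30)
v=np.vstack([A[200:600,300:1200],B[200:600,300:1200]])
cv2.imwrite('pics/r72.png',cv2.resize(v,None,fx=.66,fy=.66)[...,::-1])
v=np.vstack([A2[200:600,100:1000],B2[200:600,100:1000]]);cv2.imwrite('pics/r30.png',cv2.resize(v,None,fx=.66,fy=.66)[...,::-1])
E
```

```text
[(np.float64(643.4), np.float64(136.1), np.float64(1.8), 150, 53, 7694), (np.float64(633.3), np.float64(28.4), np.float64(-1.3), 148, 56, 7553), (np.float64(637.0), np.float64(-107.1), np.float64(-0.6), 150, 53, 7658), (np.float64(643.7), np.float64(-214.2), np.float64(1.7), 149, 58, 7535), (np.float64(476.4), np.float64(-329.9), np.float64(6.9), 188, 101, 14850)]
[]
[]
3 [(np.float64(721.0), np.float64(492.0), np.float64(0.0), 356, 214, 39249), (np.float64(399.4), np.float64(42.9), np.float64(82.0), 162, 100, 11932), (np.float64(643.2), np.float64(-35.9), np.float64(89.6), 467, 188, 48607)] [(np.float64(453.7), np.float64(324.7), np.float64(8.7), 173, 78, 8358), (np.float64(427.6), np.float64(35.0), np.float64(82.3), 254, 151, 36929), (np.float64(642.4), np.float64(-39.2), np.float64(89.6), 471, 190, 76813), (np.float64(231.0), np.float64(-326.8), np.float64(-79.6), 585, 189, 68503)] [(np.float64(401.2), np.float64(41.0), np.float64(82.7), 155, 97, 11239), (np.float64(643.0), np.float64(-27.1), np.float64(89.6), 447, 188, 45657)]
20 [(np.float64(729.0), np.float64(497.0), np.float64
[... 591 characters left out ...]
t64(81.9), 157, 102, 11410), (np.float64(641.5), np.float64(-56.0), np.float64(89.7), 337, 170, 21527)]
72 [(np.float64(747.5), np.float64(512.0), np.float64(0.0), 303, 174, 25853), (np.float64(449.1), np.float64(118.2), np.float64(82.1), 144, 95, 9688), (np.float64(666.3), np.float64(47.8), np.float64(89.6), 421, 169, 39324)] [(np.float64(429.6), np.float64(356.0), np.float64(8.5), 162, 73, 7305), (np.float64(405.2), np.float64(85.3), np.float64(82.4), 237, 140, 32192), (np.float64(605.4), np.float64(15.9), np.float64(89.6), 440, 178, 67005), (np.float64(230.2), np.float64(-299.1), np.float64(-79.5), 641, 177, 70201)] [(np.float64(440.9), np.float64(119.4), np.float64(82.1), 144, 78, 9122)]
```

View pics/r72.png

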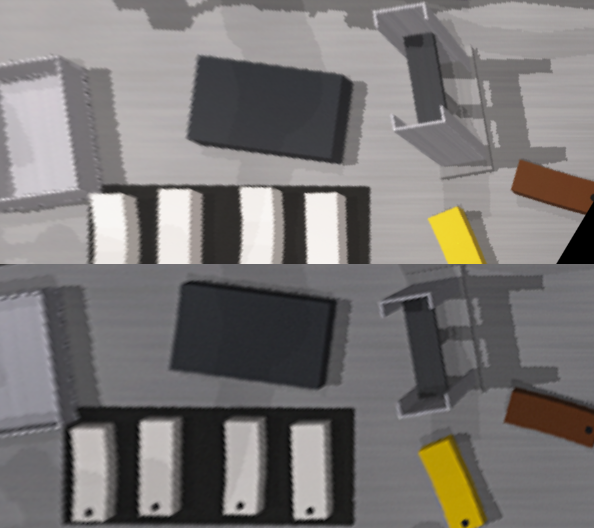

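View pics/r30.png

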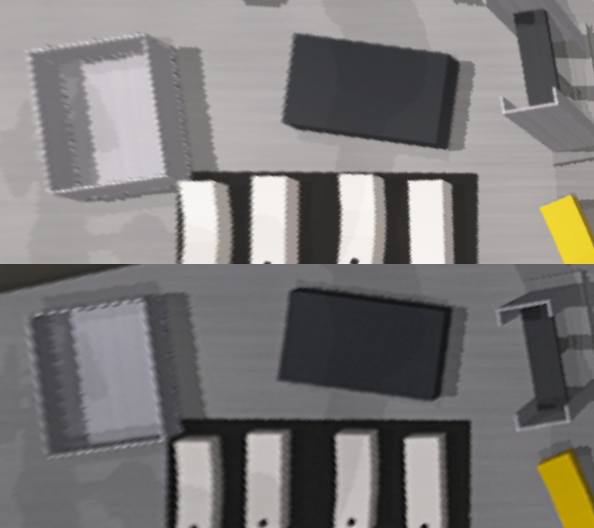

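```bash
cat >> h.py <<'E'
def boards(z=19,a=None,b=None):
    a,b=a or cap('scene'),b or cap('side'); r=[]
    A,B=rect(a,z),rect(b,z)
    hb=cv2.cvtColor(B,cv2.COLOR_RGB2HSV); mb=((hb[...,2]>178)&(hb[...,1]<45)).astype(np.uint8)*255
    return [[tuple(map(float,t)) for t in blobs(m,4000,12000)] for m in (cv2.inRange(A,(215,215,205),(255,255,255)),mb)]
def go(x,y,z,yaw):
    "shift in tool axes (m) and twist (deg) from the measured pose to TCP x,y,z (mm), yaw (deg)"
    o=bot.get_obs(); R=Rotation.from_euler('xyz',o['tcp_rot']); d=R.inv().apply(np.array([x,y,z])-o['tool_pos'])/1000
    t=np.degrees(o['tcp_rot'][2])-yaw
    return np.round(d,4).tolist(),round((t+180)%360-180,1)
E
python3 - <<'E'
from h import *
a,b=cap('scene'),cap('side')
for r in boards(19,a,b): print(r)
# slab top, by brightness
for c,n in ((a,'scene'),(b,'side')):
    I=rect(c,20); g=I.max(2); p=g[325,645]; print(n,'slab V',[int(g[x-X0,y-Y0]) for x,y in((425,43),(400,0),(440,80),(425,150))])
    for lo,hi in ((34,90),(40,90)): print(blobs(cv2.inRange(g,lo,hi)&cv2.inRange(np.indices(g.shape)[1].astype(np.int32),450,850),15000,60000))
    I=rect(c,72); g=I.max(2); print('plat V',[int(g[424-X0+k,345-Y0]) for k in(-50,0,50)])
    print(blobs(((g>25)&(g<85)).astype(np.uint8)[:,900:1000]*255,3000,9000))
print(go(640,136,60,1.8), bot.get_obs()['time'])
E
```

```text
[(643.1, 135.6, 1.5, 149.0, 51.0, 7325.0), (632.8, 28.1, -1.3, 147.0, 53.0, 7102.0), (637.0, -108.0, 0.0, 148.0, 50.0, 7128.0), (643.0, -214.9, 0.9, 147.0, 54.0, 6963.0)]
[(643.0, 133.6, 1.8, 147.0, 48.0, 6867.0), (637.5, 26.9, -1.3, 144.0, 49.0, 6546.0), (636.5, -110.0, 0.0, 145.0, 48.0, 6546.0), (647.2, -216.1, 1.3, 144.0, 49.0, 6351.0)]
scene slab V [63, 64, 61, 65]
[(np.float64(431.7), np.float64(52.2), np.float64(82.3), 259, 146, 36799), (np.float64(649.0), np.float64(31.8), np.float64(89.7), 364, 185, 44301)]
[(np.float64(431.7), np.float64(52.2), np.float64(82.3), 259, 146, 36799), (np.float64(649.0), np.float64(31.8), np.float64(89.7), 364, 185, 44301)]
plat V [76, 78, 79]
[(np.float64(414.3), np.float64(-546.4), np.float64(10.8), 132, 64, 6317)]
side slab V [46, 48, 45, 47]
[(np.float64(421.8), np.float64(57.2), np.float64(82.5), 275, 157, 40716), (np.float64(189.5), np.float64(50.0), np.float64(-90.0), 400, 179, 47163)]
[(np.float64(421.8), np.float64(57.2), np.float64(82.5), 275, 157, 40716), (np.float64(189.5), np.float64(50.0), np.float64(-90.0), 400, 179, 46184)]
plat V [55, 56, 57]
[]
([0.639, -0.3844, 0.1917], np.float64(22.6)) 0.35
```

Call:
play_rows([
  {"x": 0.04, "y": -0.02, "z": 0.01, "twist": 3},
  {"x": 0.08, "y": -0.045, "z": 0.03, "twist": 6},
  {"x": 0.12, "y": -0.07, "z": 0.05, "twist": 10},
  {"x": 0.16, "y": -0.095, "z": 0.07, "twist": 14},
  {"x": 0.2, "y": -0.12, "z": 0.08, "twist": 18},
  {"x": 0.24, "y": -0.145, "z": 0.1, "twist": 22.7},
  {"x": 0.28, "y": -0.17, "z": 0.1, "twist": 22.7},
  {"x": 0.32, "y": -0.195, "z": 0.1, "twist": 22.7},
], jaw=0)

```text
time: 1.15
tool_pos: [428.3, -166.4, 151.2]
tcp_rot: [-3.141, 0.001, 0.029]
contact_force: [0.8, -0.8, 1.0]
grip_width: 91.7
finger_force: 0.0
```

```bash
python3 - <<'E'
from h import *
o=bot.get_obs(); print(o['time'],o['tool_pos'],o['tcp_rot'],o['contact_force'],go(643,134.5,31,1.7))
b=cap('side'); 
for z in (72,105):
  I=rect(b,z)[200:450,800:1050]; cv2.imwrite(f'pics/p{z}.png',cv2.resize(I,None,fx=2,fy=2)[...,::-1])
cv2.imwrite('pics/pp.png',cv2.hconcat([cv2.resize(cv2.imread(f'pics/p{z}.png'),(400,400)) for z in (72,105)]))
E
```

```text
1.15 [ 428.3198837  -166.37722102  151.20871768] [-3.14112038e+00  8.15638690e-04  2.93904410e-02] [ 0.76177658 -0.76369314  1.02745439] ([0.2235, -0.2944, 0.1202], np.float64(-0.0))
```

View pics/pp.png

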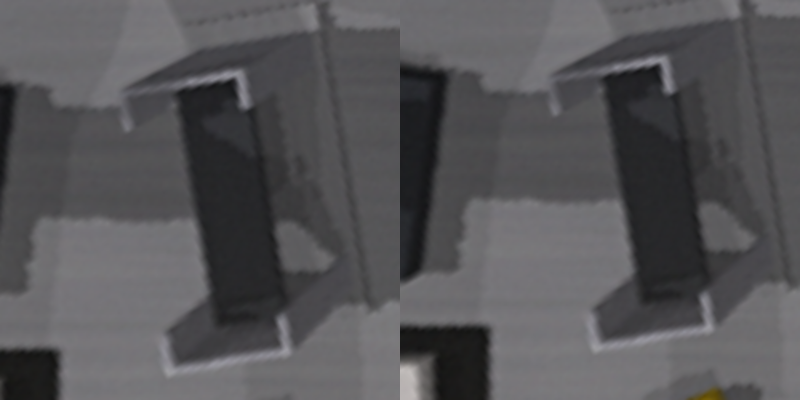

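Dispenser at z=105 plane: guide corners give centre (427,345), yaw 8.5°, consistent with the platform at 72 mm and the 166x68 size. Going to the leftmost board.

Call:
play_rows([
  {"x": 0.028, "y": -0.037, "z": 0, "twist": 0},
  {"x": 0.056, "y": -0.074, "z": 0, "twist": 0},
  {"x": 0.084, "y": -0.11, "z": 0.01, "twist": 0},
  {"x": 0.112, "y": -0.147, "z": 0.02, "twist": 0},
  {"x": 0.14, "y": -0.184, "z": 0.03, "twist": 0},
  {"x": 0.168, "y": -0.221, "z": 0.04, "twist": 0},
  {"x": 0.196, "y": -0.258, "z": 0.05, "twist": 0},
  {"x": 0.2235, "y": -0.2945, "z": 0.06, "twist": 0},
])

```text
time: 2.0
tool_pos: [643.4, 134.4, 91.2]
tcp_rot: [3.141, -0.0, 0.03]
contact_force: [1.2, 0.4, -0.0]
grip_width: 92.1
finger_force: 0.0
```

Call:
play_rows([
  {"x": 0, "y": 0, "z": 0.02, "twist": 0},
  {"x": 0, "y": 0, "z": 0.04, "twist": 0},
  {"x": 0, "y": 0, "z": 0.06, "twist": 0},
  {"x": 0, "y": 0, "z": 0.06, "twist": 0},
  {"x": 0, "y": 0, "z": 0.06, "twist": 0},
  {"x": 0, "y": 0, "z": 0.06, "twist": 0},
  {"x": 0, "y": 0, "z": 0.06, "twist": 0},
  {"x": 0, "y": 0, "z": 0.06, "twist": 0},
])

```text
time: 2.8
tool_pos: [642.6, 132.5, 32.1]
tcp_rot: [3.142, -0.001, 0.03]
contact_force: [-0.2, -0.7, -0.3]
grip_width: 92.0
finger_force: 0.0
```

Call:
play_rows([
  {"x": 0, "y": 0, "z": 0, "twist": 0},
  {"x": 0, "y": 0, "z": 0, "twist": 0},
  {"x": 0, "y": 0, "z": 0, "twist": 0},
  {"x": 0, "y": 0, "z": 0, "twist": 0},
  {"x": 0, "y": 0, "z": 0, "twist": 0},
  {"x": 0, "y": 0, "z": 0, "twist": 0},
  {"x": 0, "y": 0, "z": 0, "twist": 0},
  {"x": 0, "y": 0, "z": 0, "twist": 0},
], jaw=1)

```text
time: 3.6
tool_pos: [642.4, 132.7, 31.7]
tcp_rot: [-3.142, -0.0, 0.03]
contact_force: [0.8, 0.4, -0.1]
grip_width: 52.0
finger_force: 30.0
```

```bash
python3 - <<'E'
from h import *
print(go(426.5,43,51,82.3)); a=cap('scene'); print(boards(19,a)); cap('wrist','w1')
E
```

```text
([-0.2185, 0.0833, -0.0193], np.float64(-80.6))
[[(661.4, -108.1, -0.9, 101.0, 51.0, 4592.0), (646.4, -214.6, 0.9, 142.0, 55.0, 6629.0)], [(637.5, -110.3, -0.9, 148.0, 50.0, 7100.0), (638.0, -215.0, 0.0, 126.0, 48.0, 4916.0)]]
```

View pics/w1.png

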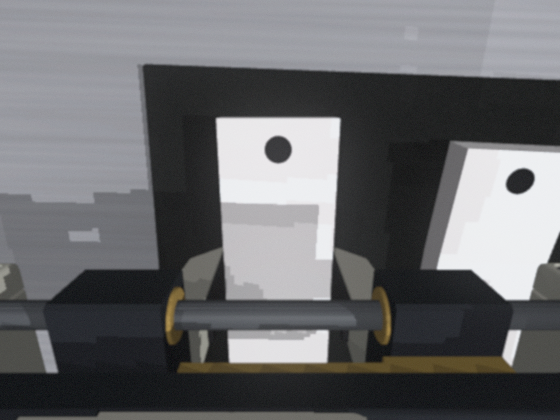

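Wrist view: the leftmost board sits squarely between the fingers at (278,250), opening 52 mm — held. Moving to the slab.

Call:
play_rows([
  {"x": 0, "y": 0, "z": -0.04, "twist": 0},
  {"x": 0, "y": 0, "z": -0.07, "twist": 0},
  {"x": -0.04, "y": 0.014, "z": -0.08, "twist": -8},
  {"x": -0.08, "y": 0.028, "z": -0.08, "twist": -16},
  {"x": -0.12, "y": 0.042, "z": -0.08, "twist": -24},
  {"x": -0.16, "y": 0.056, "z": -0.08, "twist": -32},
  {"x": -0.19, "y": 0.07, "z": -0.08, "twist": -40},
  {"x": -0.2185, "y": 0.083, "z": -0.08, "twist": -48},
])

```text
time: 4.55
tool_pos: [424.8, 42.6, 111.8]
tcp_rot: [3.141, 0.0, 0.873]
contact_force: [0.5, -0.8, -1.4]
grip_width: 51.5
finger_force: 30.0
```

Call:
play_rows([
  {"x": 0, "y": 0, "z": 0, "twist": -8},
  {"x": 0, "y": 0, "z": 0, "twist": -16},
  {"x": 0, "y": 0, "z": 0.01, "twist": -24},
  {"x": 0, "y": 0, "z": 0.02, "twist": -32.6},
  {"x": 0, "y": 0, "z": 0.03, "twist": -32.6},
  {"x": 0, "y": 0, "z": 0.04, "twist": -32.6},
  {"x": 0, "y": 0, "z": 0.04, "twist": -32.6},
  {"x": 0, "y": 0, "z": 0.04, "twist": -32.6},
])

```text
time: 5.35
tool_pos: [426.4, 43.2, 71.5]
tcp_rot: [-3.141, 0.0, 1.435]
contact_force: [0.6, -0.3, -1.7]
grip_width: 52.0
finger_force: 30.0
```

```bash
python3 - <<'E'
from h import *
o=bot.get_obs();print(o['contact_force'],go(426.5,43,51,82.3))
E
```

```text
[ 0.55505721 -0.29432093 -1.67728783] ([-0.0002, 0.0001, 0.0205], np.float64(-0.1))
```

Call:
play_rows([
  {"x": 0, "y": 0, "z": 0.01, "twist": 0},
  {"x": 0, "y": 0, "z": 0.016, "twist": 0},
  {"x": 0, "y": 0, "z": 0.019, "twist": 0},
  {"x": 0, "y": 0, "z": 0.0215, "twist": 0},
  {"x": 0, "y": 0, "z": 0.0215, "twist": 0},
  {"x": 0, "y": 0, "z": 0.0215, "twist": 0},
  {"x": 0, "y": 0, "z": 0.0215, "twist": 0},
  {"x": 0, "y": 0, "z": 0.0215, "twist": 0},
])

```text
time: 6.15
tool_pos: [426.6, 43.2, 50.4]
tcp_rot: [3.141, 0.0, 1.436]
contact_force: [1.4, 0.1, -1.9]
grip_width: 51.7
finger_force: 30.0
```

Call:
play_rows([
  {"x": 0, "y": 0, "z": 0, "twist": 0},
  {"x": 0, "y": 0, "z": 0, "twist": 0},
  {"x": 0, "y": 0, "z": 0, "twist": 0},
  {"x": 0, "y": 0, "z": -0.01, "twist": 0},
  {"x": 0, "y": 0, "z": -0.03, "twist": 0},
  {"x": 0, "y": 0, "z": -0.05, "twist": 0},
  {"x": 0, "y": 0, "z": -0.05, "twist": 0},
  {"x": 0, "y": 0, "z": -0.05, "twist": 0},
], jaw=0)

```text
time: 6.95
tool_pos: [426.7, 43.2, 100.6]
tcp_rot: [3.14, -0.0, 1.436]
contact_force: [0.4, -0.3, 0.4]
grip_width: 91.7
finger_force: 0.0
```

Call:
play_rows([
  {"x": 0.03, "y": 0, "z": 0, "twist": 0},
  {"x": 0.062, "y": 0, "z": 0, "twist": 0},
  {"x": 0.062, "y": 0, "z": 0, "twist": 0},
  {"x": 0.062, "y": 0, "z": 0, "twist": 0},
  {"x": 0.062, "y": 0, "z": 0.01, "twist": 0},
  {"x": 0.062, "y": 0, "z": 0.02, "twist": 0},
  {"x": 0.062, "y": 0, "z": 0.025, "twist": 0},
  {"x": 0.062, "y": 0, "z": 0.028, "twist": 0},
], jaw=1)

```text
time: 7.75
tool_pos: [434.3, 104.1, 71.2]
tcp_rot: [-3.14, 0.0, 1.435]
contact_force: [0.2, -0.3, 0.4]
grip_width: 32.4
finger_force: 0.0
```

```bash
python3 - <<'E'
from h import *
o=bot.get_obs();print(o['contact_force'],o['tool_pos'],o['grip_width']); cap('scene','s1'); c=cap('side','d1')
im=cv2.imread('pics/s1.png')[150:300,180:380]; im2=cv2.imread('pics/d1.png')[140:260,220:380]
cv2.imwrite('pics/s1c.png',cv2.vconcat([cv2.resize(im,(400,300)),cv2.resize(im2,(400,300))]))
E
```

```text
[ 0.19567432 -0.30158532  0.41295351] [434.29096752 104.06454131  71.17894432] 32.3734366980744
```

View pics/s1c.png

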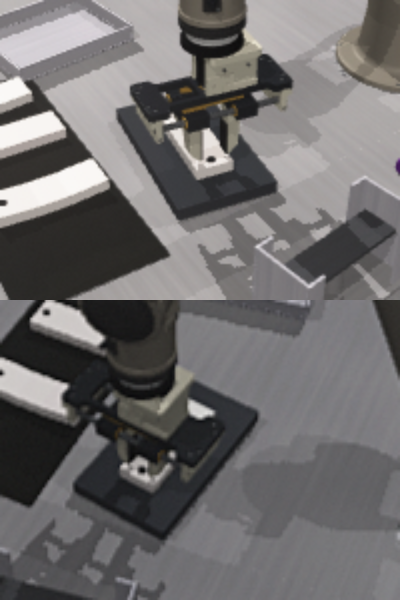

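Crops: board lies on the slab, hole end at (212,160) upper / (142,470) lower, fingers above its +y end. Pressing now.

Call:
play_rows([
  {"x": 0, "y": 0, "z": 0, "twist": 0},
  {"x": 0, "y": 0, "z": 0, "twist": 0},
  {"x": 0, "y": 0, "z": 0, "twist": 0},
  {"x": 0, "y": 0, "z": 0, "twist": 0},
  {"x": 0, "y": 0, "z": 0.002, "twist": 0},
  {"x": 0, "y": 0, "z": 0.004, "twist": 0},
  {"x": 0, "y": 0, "z": 0.005, "twist": 0},
  {"x": 0, "y": 0, "z": 0.005, "twist": 0},
])

```text
time: 8.65
tool_pos: [434.6, 104.6, 67.0]
tcp_rot: [-3.141, 0.0, 1.436]
contact_force: [-0.5, 0.7, 0.3]
grip_width: -0.2
finger_force: 0.0
```

```bash
python3 - <<'E'
from h import *
cap('scene','pa1'); cap('side','pb1')
E
```

Call:
play_rows([
  {"x": 0, "y": 0, "z": 0.001, "twist": 0},
  {"x": 0, "y": 0, "z": 0.002, "twist": 0},
  {"x": 0, "y": 0, "z": 0.003, "twist": 0},
  {"x": 0, "y": 0, "z": 0.004, "twist": 0},
  {"x": 0, "y": 0, "z": 0.005, "twist": 0},
  {"x": 0, "y": 0, "z": 0.006, "twist": 0},
  {"x": 0, "y": 0, "z": 0.006, "twist": 0},
  {"x": 0, "y": 0, "z": 0.006, "twist": 0},
])

```text
time: 9.55
tool_pos: [434.8, 104.6, 61.3]
tcp_rot: [3.141, 0.0, 1.436]
contact_force: [-0.7, 0.3, 3.0]
grip_width: 0.3
finger_force: 1.3
```

Call:
play_rows([
  {"x": 0, "y": 0, "z": 0.001, "twist": 0},
  {"x": 0, "y": 0, "z": 0.001, "twist": 0},
  {"x": 0, "y": 0, "z": 0.001, "twist": 0},
  {"x": 0, "y": 0, "z": 0.001, "twist": 0},
  {"x": 0, "y": 0, "z": 0.001, "twist": 0},
  {"x": 0, "y": 0, "z": 0.001, "twist": 0},
  {"x": 0, "y": 0, "z": 0.001, "twist": 0},
  {"x": 0, "y": 0, "z": 0.001, "twist": 0},
])

```text
time: 10.35
tool_pos: [434.8, 104.6, 61.2]
tcp_rot: [3.141, 0.0, 1.437]
contact_force: [-4.4, -0.8, 15.3]
grip_width: 0.5
finger_force: 7.4
```

```bash
cat >> h.py <<'E'
def wcmp(p,q):
    "white slab-board mask shift between two pictures (crops), both cameras"
    for n,z in (('pa',215),('pb',165)):
        A,B=[cv2.imread(f'pics/{n}{k}.png') for k in (p,q)]
        box=(slice(185,260),slice(235,320)) if n=='pa' else (slice(165,235),slice(245,330))
        ms=[(im.min(2)[box]>z-25) for im in (A,B)]
        for m in ms:
            r,c=np.nonzero(m); print(n,m.sum(),'rows',r.min()+box[0].start,r.max()+box[0].start,'cols',c.min()+box[1].start,c.max()+box[1].start)
        print(' changed px',(ms[0]^ms[1]).sum())
E
python3 - <<'E'
from h import *
cap('scene','pa2'); cap('side','pb2'); wcmp(1,2)
I=[cv2.resize(cv2.imread(f'pics/pb{k}.png')[165:235,250:340],(360,280)) for k in(1,2)]
J=[cv2.resize(cv2.imread(f'pics/pa{k}.png')[185:265,230:330],(360,280)) for k in(1,2)]
cv2.imwrite('pics/cmp.png',cv2.vconcat([cv2.hconcat(I),cv2.hconcat(J)]))
E
```

```text
pa 212 rows 207 234 cols 263 295
pa 166 rows 209 234 cols 264 295
 changed px 80
pb 174 rows 168 213 cols 245 305
pb 173 rows 169 213 cols 245 304
 changed px 93
```

View pics/cmp.png

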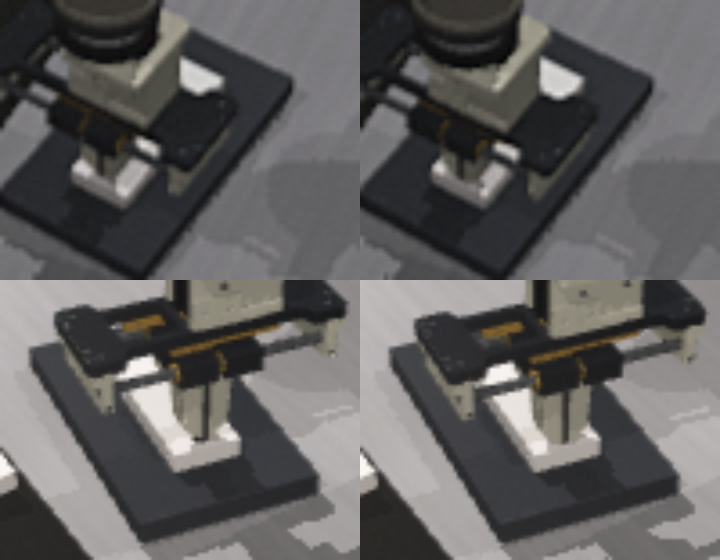

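The far end stays at (222,90)/(583,90) upper and the near corner is unmoved while the force goes 3→15 N with no travel (tip at 36 mm): board 1 is sound. Regrasping.

Call:
play_rows([
  {"x": 0, "y": 0, "z": -0.02, "twist": 0},
  {"x": 0, "y": 0, "z": -0.04, "twist": 0},
  {"x": -0.03, "y": 0, "z": -0.04, "twist": 0},
  {"x": -0.062, "y": 0, "z": -0.04, "twist": 0},
  {"x": -0.062, "y": 0, "z": -0.04, "twist": 0},
  {"x": -0.062, "y": 0, "z": -0.04, "twist": 0},
  {"x": -0.062, "y": 0, "z": -0.04, "twist": 0},
  {"x": -0.062, "y": 0, "z": -0.04, "twist": 0},
], jaw=0)

```text
time: 11.25
tool_pos: [426.5, 43.9, 100.1]
tcp_rot: [-3.141, -0.0, 1.437]
contact_force: [0.1, 0.4, -0.7]
grip_width: 59.8
finger_force: 0.0
```

Call:
play_rows([
  {"x": 0, "y": 0, "z": 0, "twist": 0},
  {"x": 0, "y": 0, "z": 0, "twist": 0},
  {"x": 0, "y": 0, "z": 0.0, "twist": 0},
  {"x": 0, "y": 0, "z": 0.02, "twist": 0},
  {"x": 0, "y": 0, "z": 0.04, "twist": 0},
  {"x": 0, "y": 0, "z": 0.0495, "twist": 0},
  {"x": 0, "y": 0, "z": 0.0495, "twist": 0},
  {"x": 0, "y": 0, "z": 0.0495, "twist": 0},
])

```text
time: 12.05
tool_pos: [426.7, 43.2, 51.0]
tcp_rot: [3.142, 0.0, 1.436]
contact_force: [0.3, 1.7, -0.1]
grip_width: 91.8
finger_force: 0.0
```

Call:
play_rows([
  {"x": 0, "y": 0, "z": 0, "twist": 0},
  {"x": 0, "y": 0, "z": 0, "twist": 0},
  {"x": 0, "y": 0, "z": 0, "twist": 0},
  {"x": 0, "y": 0, "z": 0, "twist": 0},
  {"x": 0, "y": 0, "z": 0, "twist": 0},
  {"x": 0, "y": 0, "z": 0, "twist": 0},
  {"x": 0, "y": 0, "z": 0, "twist": 0},
  {"x": 0, "y": 0, "z": 0, "twist": 0},
], jaw=1)

```text
time: 12.85
tool_pos: [426.5, 43.1, 50.8]
tcp_rot: [3.141, 0.0, 1.436]
contact_force: [-0.8, -0.4, 1.8]
grip_width: 51.6
finger_force: 30.0
```

```bash
python3 - <<'E'
from h import *
print(go(427,344.7,160,8.5))
E
```

```text
([0.2989, -0.04, -0.1092], np.float64(73.8))
```

Call:
play_rows([
  {"x": 0, "y": 0, "z": -0.04, "twist": 0},
  {"x": 0, "y": 0, "z": -0.08, "twist": 0},
  {"x": 0.03, "y": -0.004, "z": -0.11, "twist": 8},
  {"x": 0.075, "y": -0.01, "z": -0.11, "twist": 16},
  {"x": 0.12, "y": -0.016, "z": -0.11, "twist": 24},
  {"x": 0.165, "y": -0.022, "z": -0.11, "twist": 32},
  {"x": 0.21, "y": -0.028, "z": -0.11, "twist": 40},
  {"x": 0.255, "y": -0.034, "z": -0.11, "twist": 48},
])

```text
time: 13.65
tool_pos: [426.8, 289.6, 160.4]
tcp_rot: [3.141, 0.001, 0.643]
contact_force: [0.9, 0.7, -1.3]
grip_width: 51.7
finger_force: 30.0
```

```bash
python3 - <<'E'
from h import *
print(go(427,344.7,160,8.5))
E
```

```text
([0.0332, -0.0439, 0.0004], np.float64(28.3))
```

Call:
play_rows([
  {"x": 0.0125, "y": -0.018, "z": 0, "twist": 8},
  {"x": 0.025, "y": -0.0365, "z": 0, "twist": 16},
  {"x": 0.025, "y": -0.0365, "z": 0, "twist": 22},
  {"x": 0.025, "y": -0.0365, "z": 0, "twist": 25.8},
  {"x": 0.025, "y": -0.0365, "z": 0, "twist": 25.8},
  {"x": 0.025, "y": -0.0365, "z": 0, "twist": 25.8},
  {"x": 0.025, "y": -0.0365, "z": 0, "twist": 25.8},
  {"x": 0.025, "y": -0.0365, "z": 0, "twist": 25.8},
])

```text
time: 14.45
tool_pos: [425.2, 332.1, 160.7]
tcp_rot: [3.141, 0.0, 0.199]
contact_force: [0.4, -0.8, -1.3]
grip_width: 51.6
finger_force: 30.0
```

```bash
python3 - <<'E'
from h import *
print(go(427,344.7,101,8.5)); b=cap('side'); I=rect(b,142)
hb=cv2.cvtColor(I,cv2.COLOR_RGB2HSV)
cv2.imwrite('pics/q.png',cv2.vconcat([cv2.resize(I[200:450,800:1050],(400,400)),cv2.resize(rect(cap('scene'),142)[200:450,800:1050],(400,400))])[:,:,::-1])
E
```

```text
([0.0042, -0.012, 0.0597], np.float64(2.9))
```

Call:
play_rows([
  {"x": 0.004, "y": -0.012, "z": 0, "twist": 2.9},
  {"x": 0.004, "y": -0.012, "z": 0, "twist": 2.9},
  {"x": 0.004, "y": -0.012, "z": 0, "twist": 2.9},
  {"x": 0.004, "y": -0.012, "z": 0.02, "twist": 2.9},
  {"x": 0.004, "y": -0.012, "z": 0.02, "twist": 2.9},
  {"x": 0.004, "y": -0.012, "z": 0.02, "twist": 2.9},
  {"x": 0.004, "y": -0.012, "z": 0.02, "twist": 2.9},
  {"x": 0.004, "y": -0.012, "z": 0.02, "twist": 2.9},
])

```text
time: 15.35
tool_pos: [427.1, 344.9, 141.5]
tcp_rot: [-3.141, -0.001, 0.148]
contact_force: [-0.3, 0.4, -2.0]
grip_width: 51.7
finger_force: 30.0
```

```bash
python3 - <<'E'
from h import *
print(go(427,344.7,101,8.5)); b=cap('side')
cv2.imwrite('pics/q.png',cv2.hconcat([cv2.resize(rect(c,105)[200:450,800:1050],(400,400)) for c in (b,cap('scene'))])[:,:,::-1])
E
```

```text
([-0.0002, 0.0002, 0.0405], np.float64(-0.0))
```

View pics/q.png

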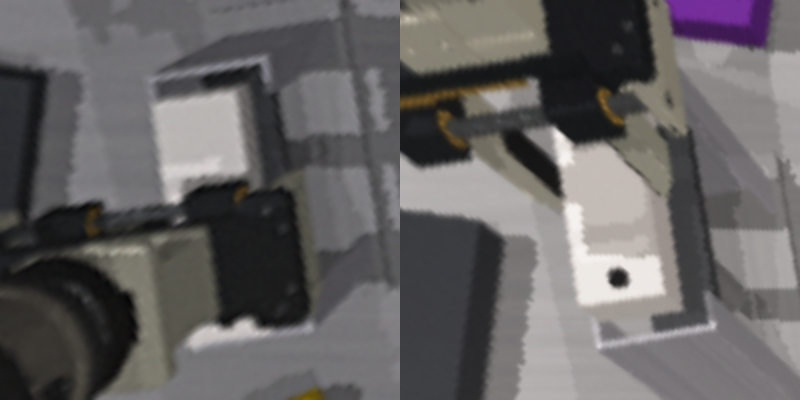

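Board hangs over the dispenser between the guides (left crop: rim (150,78)-(312,325)), parallax accounted for. Lowering and releasing.

Call:
play_rows([
  {"x": 0, "y": 0, "z": 0.015, "twist": 0},
  {"x": 0, "y": 0, "z": 0.03, "twist": 0},
  {"x": 0, "y": 0, "z": 0.036, "twist": 0},
  {"x": 0, "y": 0, "z": 0.042, "twist": 0},
  {"x": 0, "y": 0, "z": 0.048, "twist": 0},
  {"x": 0, "y": 0, "z": 0.05, "twist": 0},
  {"x": 0, "y": 0, "z": 0.05, "twist": 0},
  {"x": 0, "y": 0, "z": 0.05, "twist": 0},
])

```text
time: 16.25
tool_pos: [426.9, 344.8, 91.0]
tcp_rot: [-3.142, -0.0, 0.147]
contact_force: [0.3, -1.2, 0.7]
grip_width: 51.5
finger_force: 30.0
```

Call:
play_rows([
  {"x": 0, "y": 0, "z": 0, "twist": 0},
  {"x": 0, "y": 0, "z": 0, "twist": 0},
  {"x": 0, "y": 0, "z": 0, "twist": 0},
  {"x": 0, "y": 0, "z": 0, "twist": 0},
  {"x": 0, "y": 0, "z": -0.02, "twist": 0},
  {"x": 0, "y": 0, "z": -0.05, "twist": 0},
  {"x": 0, "y": 0, "z": -0.08, "twist": 0},
  {"x": 0, "y": 0, "z": -0.08, "twist": 0},
], jaw=0)

```text
time: 17.05
tool_pos: [428.7, 346.0, 174.9]
tcp_rot: [-3.139, -0.008, 0.148]
contact_force: [1.0, 0.5, -0.2]
grip_width: 92.2
finger_force: 0.0
```

```bash
python3 - <<'E'
from h import *
print(go(635,27.5,100,-1.3))
E
```

```text
([0.1566, 0.3456, 0.075], np.float64(9.8))
```

```bash
python3 - <<'E'
from h import *
a,b=cap('scene'),cap('side')
for r in boards(19,a,b): print(r)
for r in boards(72,a,b): print('72',[t for t in r if t[1]>250])
cv2.imwrite('pics/disp1.png',cv2.cvtColor(a['pixels'][220:340,280:420],cv2.COLOR_RGB2BGR))
E
```

```text
[(381.2, 303.9, 8.4, 141.0, 56.0, 6788.0), (632.6, 27.9, -0.9, 147.0, 54.0, 7163.0), (636.9, -108.1, -0.8, 148.0, 50.0, 7235.0), (643.4, -214.9, 0.9, 147.0, 54.0, 7058.0)]
[(613.0, -110.0, 0.0, 98.0, 50.0, 4155.0)]
72 [(421.8, 343.3, 8.4, 126.0, 52.0, 5704.0)]
72 []
```

View pics/disp1.png

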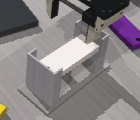

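Dispenser crop: board flat between the guides at (72,60), lower than before. On to board 2 at (635,27.5).

Call:
play_rows([
  {"x": 0.02, "y": 0.045, "z": 0, "twist": 3},
  {"x": 0.04, "y": 0.09, "z": 0.0, "twist": 6},
  {"x": 0.06, "y": 0.135, "z": 0.01, "twist": 9.6},
  {"x": 0.08, "y": 0.18, "z": 0.03, "twist": 9.6},
  {"x": 0.1, "y": 0.225, "z": 0.04, "twist": 9.6},
  {"x": 0.12, "y": 0.27, "z": 0.05, "twist": 9.6},
  {"x": 0.14, "y": 0.31, "z": 0.065, "twist": 9.6},
  {"x": 0.1566, "y": 0.3456, "z": 0.075, "twist": 9.6},
])

```text
time: 17.95
tool_pos: [632.3, 23.6, 92.9]
tcp_rot: [-3.142, 0.003, -0.021]
contact_force: [1.2, 1.2, -0.0]
grip_width: 92.2
finger_force: 0.0
```

```bash
python3 - <<'E'
from h import *
print(go(635,27.5,31,-1.1))
E
```

```text
([0.0028, -0.004, 0.0619], np.float64(-0.1))
```

Call:
play_rows([
  {"x": 0, "y": 0, "z": 0.0, "twist": 0},
  {"x": 0, "y": 0, "z": 0.02, "twist": 0},
  {"x": 0, "y": 0, "z": 0.04, "twist": 0},
  {"x": 0, "y": 0, "z": 0.04, "twist": 0},
  {"x": 0, "y": 0, "z": 0.04, "twist": 0},
  {"x": 0, "y": 0, "z": 0.04, "twist": 0},
  {"x": 0, "y": 0, "z": 0.04, "twist": 0},
  {"x": 0, "y": 0, "z": 0.04, "twist": 0},
])

```text
time: 18.75
tool_pos: [632.9, 26.1, 56.7]
tcp_rot: [3.141, -0.002, -0.02]
contact_force: [1.0, 0.7, 0.0]
grip_width: 92.2
finger_force: 0.0
```

```bash
python3 - <<'E'
from h import *
print(go(635,27.5,31,-1.1))
E
```

```text
([0.0021, -0.0014, 0.0257], np.float64(-0.0))
```

Descend, close, then lift straight up and swing to the slab.

Call:
play_rows([
  {"x": 0.002, "y": -0.0014, "z": 0.0, "twist": 0},
  {"x": 0.002, "y": -0.0014, "z": 0.013, "twist": 0},
  {"x": 0.002, "y": -0.0014, "z": 0.0255, "twist": 0},
  {"x": 0.002, "y": -0.0014, "z": 0.0255, "twist": 0},
  {"x": 0.002, "y": -0.0014, "z": 0.0255, "twist": 0},
  {"x": 0.002, "y": -0.0014, "z": 0.0255, "twist": 0},
  {"x": 0.002, "y": -0.0014, "z": 0.0255, "twist": 0},
  {"x": 0.002, "y": -0.0014, "z": 0.0255, "twist": 0},
])

```text
time: 19.55
tool_pos: [634.4, 27.3, 30.0]
tcp_rot: [3.141, 0.0, -0.02]
contact_force: [-0.2, -0.1, 0.4]
grip_width: 91.9
finger_force: 0.0
```

Call:
play_rows([
  {"x": 0, "y": 0, "z": 0, "twist": 0},
  {"x": 0, "y": 0, "z": 0, "twist": 0},
  {"x": 0, "y": 0, "z": 0, "twist": 0},
  {"x": 0, "y": 0, "z": 0, "twist": 0},
  {"x": 0, "y": 0, "z": 0, "twist": 0},
  {"x": 0, "y": 0, "z": 0, "twist": 0},
  {"x": 0, "y": 0, "z": 0, "twist": 0},
  {"x": 0, "y": 0, "z": 0, "twist": 0},
], jaw=1)

```text
time: 20.35
tool_pos: [634.5, 27.4, 30.3]
tcp_rot: [-3.142, -0.0, -0.02]
contact_force: [-0.3, 1.2, -0.2]
grip_width: 51.4
finger_force: 30.0
```

```bash
python3 - <<'E'
from h import *
print(go(426.5,43,51,82.3))
E
```

```text
([-0.2083, -0.0114, -0.0207], np.float64(-83.4))
```

Call:
play_rows([
  {"x": 0, "y": 0, "z": -0.04, "twist": 0},
  {"x": 0, "y": 0, "z": -0.07, "twist": 0},
  {"x": -0.04, "y": -0.002, "z": -0.08, "twist": -8},
  {"x": -0.08, "y": -0.004, "z": -0.08, "twist": -16},
  {"x": -0.12, "y": -0.006, "z": -0.08, "twist": -24},
  {"x": -0.16, "y": -0.008, "z": -0.08, "twist": -32},
  {"x": -0.19, "y": -0.01, "z": -0.08, "twist": -40},
  {"x": -0.2085, "y": -0.0114, "z": -0.08, "twist": -48},
])

```text
time: 21.15
tool_pos: [423.5, 43.1, 110.2]
tcp_rot: [-3.14, 0.001, 0.824]
contact_force: [0.4, -0.2, -0.5]
grip_width: 51.7
finger_force: 30.0
```

Call:
play_rows([
  {"x": 0, "y": 0, "z": 0, "twist": -8},
  {"x": 0, "y": 0, "z": 0, "twist": -16},
  {"x": 0, "y": 0, "z": 0.01, "twist": -24},
  {"x": 0, "y": 0, "z": 0.02, "twist": -32},
  {"x": 0, "y": 0, "z": 0.03, "twist": -35},
  {"x": 0, "y": 0, "z": 0.03, "twist": -35},
  {"x": 0, "y": 0, "z": 0.03, "twist": -35},
  {"x": 0, "y": 0, "z": 0.03, "twist": -35},
])

```text
time: 21.95
tool_pos: [426.6, 42.9, 80.7]
tcp_rot: [3.141, 0.0, 1.427]
contact_force: [0.8, -0.1, -1.0]
grip_width: 51.8
finger_force: 30.0
```

```bash
python3 - <<'E'
from h import *
print(go(426.5,43,48.5,82.3))
E
```

```text
([0.0001, -0.0001, 0.0322], np.float64(-0.5))
```

Call:
play_rows([
  {"x": 0, "y": 0, "z": 0.015, "twist": -0.5},
  {"x": 0, "y": 0, "z": 0.025, "twist": -0.5},
  {"x": 0, "y": 0, "z": 0.029, "twist": -0.5},
  {"x": 0, "y": 0, "z": 0.032, "twist": -0.5},
  {"x": 0, "y": 0, "z": 0.032, "twist": -0.5},
  {"x": 0, "y": 0, "z": 0.032, "twist": -0.5},
  {"x": 0, "y": 0, "z": 0.032, "twist": -0.5},
  {"x": 0, "y": 0, "z": 0.032, "twist": -0.5},
])

```text
time: 22.75
tool_pos: [426.4, 42.9, 48.5]
tcp_rot: [3.141, 0.0, 1.437]
contact_force: [-0.0, 0.3, -2.4]
grip_width: 51.4
finger_force: 30.0
```

Call:
play_rows([
  {"x": 0, "y": 0, "z": 0, "twist": 0},
  {"x": 0, "y": 0, "z": 0, "twist": 0},
  {"x": 0, "y": 0, "z": 0, "twist": 0},
  {"x": 0, "y": 0, "z": -0.01, "twist": 0},
  {"x": 0, "y": 0, "z": -0.03, "twist": 0},
  {"x": 0, "y": 0, "z": -0.05, "twist": 0},
  {"x": 0, "y": 0, "z": -0.05, "twist": 0},
  {"x": 0, "y": 0, "z": -0.05, "twist": 0},
], jaw=0)

```text
time: 23.55
tool_pos: [426.4, 42.9, 98.7]
tcp_rot: [3.14, 0.0, 1.437]
contact_force: [0.0, -0.2, -0.4]
grip_width: 91.5
finger_force: 0.0
```

Call:
play_rows([
  {"x": 0.03, "y": 0, "z": 0, "twist": 0},
  {"x": 0.062, "y": 0, "z": 0, "twist": 0},
  {"x": 0.062, "y": 0, "z": 0, "twist": 0},
  {"x": 0.062, "y": 0, "z": 0, "twist": 0},
  {"x": 0.062, "y": 0, "z": 0.01, "twist": 0},
  {"x": 0.062, "y": 0, "z": 0.02, "twist": 0},
  {"x": 0.062, "y": 0, "z": 0.025, "twist": 0},
  {"x": 0.062, "y": 0, "z": 0.025, "twist": 0},
], jaw=1)

```text
time: 24.35
tool_pos: [433.8, 103.8, 72.1]
tcp_rot: [-3.139, 0.001, 1.436]
contact_force: [0.6, 0.6, 0.2]
grip_width: 32.2
finger_force: 0.0
```

Call:
play_rows([
  {"x": 0, "y": 0, "z": 0, "twist": 0},
  {"x": 0, "y": 0, "z": 0, "twist": 0},
  {"x": 0, "y": 0, "z": 0, "twist": 0},
  {"x": 0, "y": 0, "z": 0, "twist": 0},
  {"x": 0, "y": 0, "z": 0.002, "twist": 0},
  {"x": 0, "y": 0, "z": 0.004, "twist": 0},
  {"x": 0, "y": 0, "z": 0.006, "twist": 0},
  {"x": 0, "y": 0, "z": 0.006, "twist": 0},
])

```text
time: 25.15
tool_pos: [434.3, 104.3, 66.9]
tcp_rot: [-3.141, 0.0, 1.437]
contact_force: [-0.3, 0.0, 0.5]
grip_width: 0.2
finger_force: 0.0
```

```bash
python3 - <<'E'
from h import *
cap('scene','pa3'); cap('side','pb3')
E
```

Call:
play_rows([
  {"x": 0, "y": 0, "z": 0.001, "twist": 0},
  {"x": 0, "y": 0, "z": 0.002, "twist": 0},
  {"x": 0, "y": 0, "z": 0.003, "twist": 0},
  {"x": 0, "y": 0, "z": 0.004, "twist": 0},
  {"x": 0, "y": 0, "z": 0.005, "twist": 0},
  {"x": 0, "y": 0, "z": 0.006, "twist": 0},
  {"x": 0, "y": 0, "z": 0.006, "twist": 0},
  {"x": 0, "y": 0, "z": 0.006, "twist": 0},
])

```text
time: 26.05
tool_pos: [434.5, 104.4, 61.3]
tcp_rot: [3.141, 0.0, 1.437]
contact_force: [-0.5, 0.9, 2.3]
grip_width: 0.5
finger_force: 1.0
```

```bash
cat >> h.py <<'E'
def pair(p,q,out):
    I=[cv2.resize(cv2.imread(f'pics/pb{k}.png')[165:235,250:340],(360,280)) for k in(p,q)]
    J=[cv2.resize(cv2.imread(f'pics/pa{k}.png')[185:265,230:330],(360,280)) for k in(p,q)]
    cv2.imwrite(f'pics/{out}.png',cv2.vconcat([cv2.hconcat(I),cv2.hconcat(J)]))
E
python3 - <<'E'
from h import *
cap('scene','pa4'); cap('side','pb4'); wcmp(3,4); pair(3,4,'cmp2')
E
```

```text
pa 186 rows 207 232 cols 263 295
pa 162 rows 201 234 cols 262 295
 changed px 90
pb 151 rows 165 212 cols 261 305
pb 154 rows 165 213 cols 261 304
 changed px 87
```

View pics/cmp2.png

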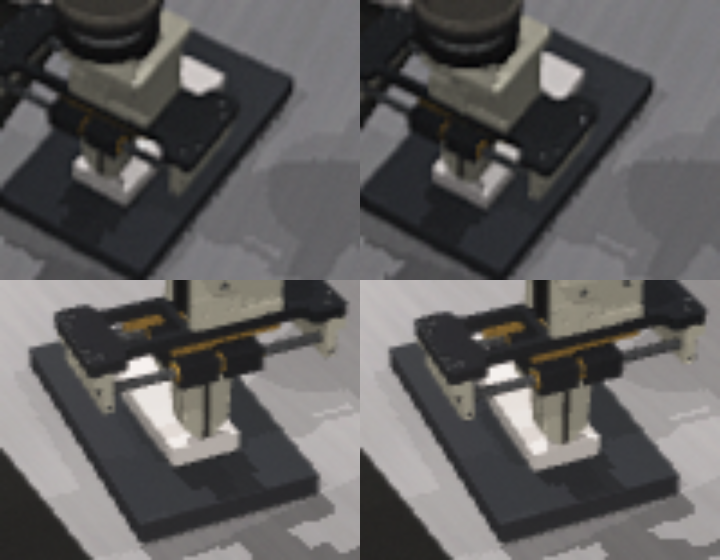

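Crop comparison: near-end lower corner moves from (178,465) to (536,472)-360 — a drop; board 1's did not. Press a little more and quantify edges subpixel.

Call:
play_rows([
  {"x": 0, "y": 0, "z": 0.001, "twist": 0},
  {"x": 0, "y": 0, "z": 0.001, "twist": 0},
  {"x": 0, "y": 0, "z": 0.001, "twist": 0},
  {"x": 0, "y": 0, "z": 0.001, "twist": 0},
  {"x": 0, "y": 0, "z": 0.001, "twist": 0},
  {"x": 0, "y": 0, "z": 0.001, "twist": 0},
  {"x": 0, "y": 0, "z": 0.001, "twist": 0},
  {"x": 0, "y": 0, "z": 0.001, "twist": 0},
])

```text
time: 26.95
tool_pos: [434.6, 104.4, 61.2]
tcp_rot: [3.141, -0.0, 1.437]
contact_force: [-4.0, 0.6, 14.2]
grip_width: 0.2
finger_force: 7.2
```

```bash
cat >> h.py <<'E'
def edge(f,rows,cols):
    "mean subpixel row of the lower white->dark crossing (half level 110)"
    g=cv2.imread(f'pics/{f}.png').max(2).astype(float); o=[]
    for c in cols:
        p=g[rows[0]:rows[1],c]; k=np.nonzero((p[:-1]>115)&(p[1:]<=115))[0]
        o.append(rows[0]+k[-1]+(p[k[-1]]-115)/(p[k[-1]]-p[k[-1]+1]) if len(k) else np.nan)
    return np.round(o,1)
def edges(*ks):
    for k in ks: print(k,'near',edge(f'pa{k}',(220,245),range(280,296,3)),edge(f'pb{k}',(195,225),range(272,288,3)),'far',edge(f'pb{k}',(170,200),range(298,306,2)))
E
python3 - <<'E'
from h import *
cap('scene','pa5'); cap('side','pb5'); edges(1,2,3,4,5)
E
```

```text
1 near [238.8 237.8 237.4 236.4 235.5 234.7] [209.6 211.2 212.4 214.6 211.2 207.3] far [187.7 188.  186.9 186.7]
2 near [238.8 237.8 237.4 236.4 235.5 234.7] [209.8 211.3 212.7 214.5 210.9 204.1] far [189.1 189.2 188.2 187.2]
3 near [237.4 236.4 235.5 234.7 233.8 232.8] [208.1   nan 211.4 213.5 210.4 207.3] far [187.7 187.9 186.9 186.3]
4 near [238.5 237.8 236.8 236.2 235.4 234.4] [209.3   nan 212.5 214.6 210.8 204.1] far [189.  189.2 187.7 185.3]
5 near [238.5 237.8 236.8 236.2 235.4 234.4] [209.3   nan 212.4 214.6 210.8 204.1] far [189.  189.2 187.7 185.3]
```

Near edge drops 1.5 px (scene) and 1.1 px (side) for board 2 vs 0.0 for board 1: board 2 rocks → pan.

Call:
play_rows([
  {"x": 0, "y": 0, "z": -0.02, "twist": 0},
  {"x": 0, "y": 0, "z": -0.04, "twist": 0},
  {"x": -0.03, "y": 0, "z": -0.04, "twist": 0},
  {"x": -0.062, "y": 0, "z": -0.04, "twist": 0},
  {"x": -0.062, "y": 0, "z": -0.04, "twist": 0},
  {"x": -0.062, "y": 0, "z": -0.04, "twist": 0},
  {"x": -0.062, "y": 0, "z": -0.04, "twist": 0},
  {"x": -0.062, "y": 0, "z": -0.04, "twist": 0},
], jaw=0)

```text
time: 27.85
tool_pos: [426.2, 43.6, 100.1]
tcp_rot: [-3.141, 0.0, 1.438]
contact_force: [0.3, 0.5, -0.3]
grip_width: 60.2
finger_force: 0.0
```

Call:
play_rows([
  {"x": 0, "y": 0, "z": 0, "twist": 0},
  {"x": 0, "y": 0, "z": 0, "twist": 0},
  {"x": 0, "y": 0, "z": 0.0, "twist": 0},
  {"x": 0, "y": 0, "z": 0.02, "twist": 0},
  {"x": 0, "y": 0, "z": 0.04, "twist": 0},
  {"x": 0, "y": 0, "z": 0.0495, "twist": 0},
  {"x": 0, "y": 0, "z": 0.0495, "twist": 0},
  {"x": 0, "y": 0, "z": 0.0495, "twist": 0},
])

```text
time: 28.65
tool_pos: [426.5, 42.9, 51.0]
tcp_rot: [3.141, 0.0, 1.437]
contact_force: [-0.7, 0.1, -0.1]
grip_width: 91.8
finger_force: 0.0
```

Call:
play_rows([
  {"x": 0, "y": 0, "z": 0, "twist": 0},
  {"x": 0, "y": 0, "z": 0, "twist": 0},
  {"x": 0, "y": 0, "z": 0, "twist": 0},
  {"x": 0, "y": 0, "z": 0, "twist": 0},
  {"x": 0, "y": 0, "z": 0, "twist": 0},
  {"x": 0, "y": 0, "z": 0, "twist": 0},
  {"x": 0, "y": 0, "z": 0, "twist": 0},
  {"x": 0, "y": 0, "z": 0, "twist": 0},
], jaw=1)

```text
time: 29.45
tool_pos: [426.3, 42.9, 50.8]
tcp_rot: [3.141, 0.0, 1.437]
contact_force: [-0.1, -0.3, 1.4]
grip_width: 51.4
finger_force: 30.0
```

```bash
python3 - <<'E'
from h import *
print(go(475,-349,100,7))
E
```

```text
([-0.3819, 0.1004, -0.0491], np.float64(75.4))
```

Call:
play_rows([
  {"x": 0, "y": 0, "z": -0.04, "twist": 0},
  {"x": -0.03, "y": 0.008, "z": -0.07, "twist": 0},
  {"x": -0.075, "y": 0.02, "z": -0.07, "twist": 8},
  {"x": -0.12, "y": 0.032, "z": -0.07, "twist": 16},
  {"x": -0.165, "y": 0.044, "z": -0.07, "twist": 24},
  {"x": -0.21, "y": 0.056, "z": -0.07, "twist": 32},
  {"x": -0.255, "y": 0.068, "z": -0.07, "twist": 40},
  {"x": -0.3, "y": 0.079, "z": -0.07, "twist": 48},
])

```text
time: 30.25
tool_pos: [464.3, -266.8, 120.4]
tcp_rot: [-3.141, 0.0, 0.594]
contact_force: [1.2, -0.3, -1.4]
grip_width: 51.6
finger_force: 30.0
```

```bash
python3 - <<'E'
from h import *
print(go(475,-349,100,7))
E
```

```text
([-0.0371, 0.0742, 0.0204], np.float64(27.0))
```

Call:
play_rows([
  {"x": -0.018, "y": 0.037, "z": 0, "twist": 8},
  {"x": -0.0371, "y": 0.0742, "z": 0, "twist": 16},
  {"x": -0.0371, "y": 0.0742, "z": 0, "twist": 24},
  {"x": -0.0371, "y": 0.0742, "z": 0.0, "twist": 27},
  {"x": -0.0371, "y": 0.0742, "z": 0.02, "twist": 27},
  {"x": -0.0371, "y": 0.0742, "z": 0.04, "twist": 27},
  {"x": -0.0371, "y": 0.0742, "z": 0.04, "twist": 27},
  {"x": -0.0371, "y": 0.0742, "z": 0.04, "twist": 27},
])

```text
time: 31.05
tool_pos: [475.7, -347.0, 80.5]
tcp_rot: [-3.141, 0.001, 0.128]
contact_force: [-0.5, -1.2, -1.2]
grip_width: 51.7
finger_force: 30.0
```

```bash
python3 - <<'E'
from h import *
print(go(475,-349,37,7)); a,b=cap('scene'),cap('side')
cv2.imwrite('pics/pan1.png',cv2.hconcat([cv2.resize(rect(c,30)[250:500,120:380],(390,375)) for c in (b,a)])[:,:,::-1])
E
```

```text
([-0.0009, 0.002, 0.0435], np.float64(0.4))
```

View pics/pan1.png

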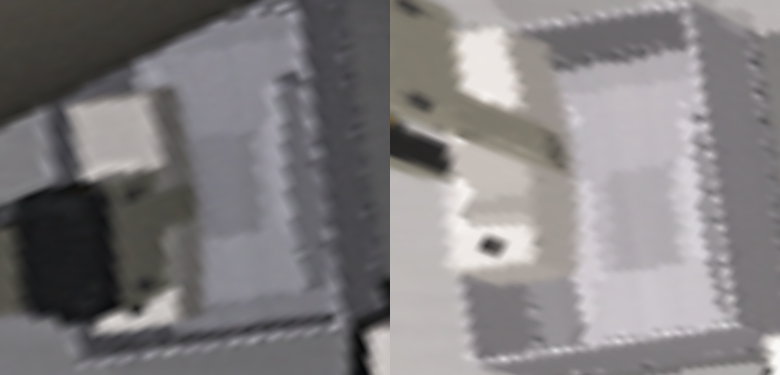

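Board hangs over the pan; rim corners (690,5) and (475,358) in the right crop give pan centre ≈(471,-351), agreeing. Lower and release.

Call:
play_rows([
  {"x": -0.001, "y": 0.002, "z": 0.015, "twist": 0},
  {"x": -0.001, "y": 0.002, "z": 0.03, "twist": 0},
  {"x": -0.001, "y": 0.002, "z": 0.038, "twist": 0},
  {"x": -0.001, "y": 0.002, "z": 0.042, "twist": 0},
  {"x": -0.001, "y": 0.002, "z": 0.044, "twist": 0},
  {"x": -0.001, "y": 0.002, "z": 0.044, "twist": 0},
  {"x": -0.001, "y": 0.002, "z": 0.044, "twist": 0},
  {"x": -0.001, "y": 0.002, "z": 0.044, "twist": 0},
])

```text
time: 31.95
tool_pos: [475.4, -349.4, 37.3]
tcp_rot: [3.141, -0.001, 0.128]
contact_force: [-0.7, 0.6, -1.8]
grip_width: 51.6
finger_force: 30.0
```

Call:
play_rows([
  {"x": 0, "y": 0, "z": 0, "twist": 0},
  {"x": 0, "y": 0, "z": 0, "twist": 0},
  {"x": 0, "y": 0, "z": 0, "twist": 0},
  {"x": 0, "y": 0, "z": 0, "twist": 0},
  {"x": 0, "y": 0, "z": -0.03, "twist": 0},
  {"x": 0, "y": 0, "z": -0.07, "twist": 0},
  {"x": -0.02, "y": 0, "z": -0.1, "twist": 0},
  {"x": -0.03, "y": 0, "z": -0.1, "twist": 0},
], jaw=0)

```text
time: 32.75
tool_pos: [446.3, -354.8, 141.2]
tcp_rot: [3.135, -0.005, 0.129]
contact_force: [0.5, 0.5, -0.5]
grip_width: 91.9
finger_force: 0.0
```

```bash
python3 - <<'E'
from h import *
for r in boards(19): print(r)
print(bot.get_obs()['time'],go(637,-109,90,-0.5))
E
```

```text
[(644.4, -82.0, -0.5, 149.0, 51.0, 7382.0), (643.4, -214.6, 0.9, 148.0, 55.0, 7173.0), (469.5, -356.8, 7.8, 150.0, 58.0, 7645.0)]
[(475.2, 322.2, 8.1, 92.0, 53.0, 4006.0), (644.5, -84.5, 0.0, 147.0, 49.0, 6939.0), (647.7, -216.2, 1.3, 145.0, 51.0, 6774.0), (477.7, -357.3, 7.7, 148.0, 56.0, 7239.0)]
32.85 ([0.222, -0.2179, 0.0472], np.float64(7.8))
```

Board 3 has been knocked aside to (644.5,-83); board 2 lies in the pan at (473,-357). Going to board 3's new place.

```bash
python3 - <<'E'
from h import *
print(go(644.5,-83.3,80,-0.3))
E
```

```text
([0.2327, -0.2425, 0.0572], np.float64(7.6))
```

Call:
play_rows([
  {"x": 0.035, "y": -0.036, "z": 0, "twist": 4},
  {"x": 0.07, "y": -0.072, "z": 0.0, "twist": 7.6},
  {"x": 0.105, "y": -0.11, "z": 0.0, "twist": 7.6},
  {"x": 0.14, "y": -0.146, "z": 0.01, "twist": 7.6},
  {"x": 0.175, "y": -0.182, "z": 0.02, "twist": 7.6},
  {"x": 0.21, "y": -0.22, "z": 0.04, "twist": 7.6},
  {"x": 0.2327, "y": -0.2425, "z": 0.057, "twist": 7.6},
  {"x": 0.2327, "y": -0.2425, "z": 0.057, "twist": 7.6},
])

```text
time: 33.65
tool_pos: [645.1, -76.9, 74.2]
tcp_rot: [-3.139, 0.007, 0.001]
contact_force: [-0.6, 0.2, -1.5]
grip_width: 91.5
finger_force: 0.0
```

Call:
play_rows([
  {"x": 0, "y": 0, "z": 0.0, "twist": 0},
  {"x": 0, "y": 0, "z": 0.02, "twist": 0},
  {"x": 0, "y": 0, "z": 0.02, "twist": 0},
  {"x": 0, "y": 0, "z": 0.02, "twist": 0},
  {"x": 0, "y": 0, "z": 0.02, "twist": 0},
  {"x": 0, "y": 0, "z": 0.02, "twist": 0},
  {"x": 0, "y": 0, "z": 0.02, "twist": 0},
  {"x": 0, "y": 0, "z": 0.02, "twist": 0},
])

```text
time: 34.45
tool_pos: [645.3, -82.9, 60.2]
tcp_rot: [3.141, -0.001, -0.004]
contact_force: [0.1, -0.2, -0.6]
grip_width: 91.8
finger_force: 0.0
```

```bash
python3 - <<'E'
from h import *
print(go(644.5,-83.3,30.5,-0.3))
E
```

```text
([-0.0008, 0.0004, 0.0297], np.float64(0.0))
```

Call:
play_rows([
  {"x": -0.0008, "y": 0.0004, "z": 0.015, "twist": 0},
  {"x": -0.0008, "y": 0.0004, "z": 0.0297, "twist": 0},
  {"x": -0.0008, "y": 0.0004, "z": 0.0297, "twist": 0},
  {"x": -0.0008, "y": 0.0004, "z": 0.0297, "twist": 0},
  {"x": -0.0008, "y": 0.0004, "z": 0.0297, "twist": 0},
  {"x": -0.0008, "y": 0.0004, "z": 0.0297, "twist": 0},
  {"x": -0.0008, "y": 0.0004, "z": 0.0297, "twist": 0},
  {"x": -0.0008, "y": 0.0004, "z": 0.0297, "twist": 0},
])

```text
time: 35.25
tool_pos: [644.3, -83.2, 29.9]
tcp_rot: [3.142, 0.0, -0.004]
contact_force: [0.1, -0.2, 1.5]
grip_width: 91.5
finger_force: 0.0
```

Call:
play_rows([
  {"x": 0, "y": 0, "z": 0, "twist": 0},
  {"x": 0, "y": 0, "z": 0, "twist": 0},
  {"x": 0, "y": 0, "z": 0, "twist": 0},
  {"x": 0, "y": 0, "z": 0, "twist": 0},
  {"x": 0, "y": 0, "z": 0, "twist": 0},
  {"x": 0, "y": 0, "z": 0, "twist": 0},
  {"x": 0, "y": 0, "z": 0, "twist": 0},
  {"x": 0, "y": 0, "z": 0, "twist": 0},
], jaw=1)

```text
time: 36.05
tool_pos: [644.3, -83.1, 30.1]
tcp_rot: [-3.142, -0.0, -0.004]
contact_force: [0.7, 0.7, 0.8]
grip_width: 51.7
finger_force: 30.0
```

```bash
python3 - <<'E'
from h import *
print(go(426.5,43,48.5,82.3))
E
```

```text
([-0.2184, -0.1252, -0.0184], np.float64(-82.5))
```

Call:
play_rows([
  {"x": 0, "y": 0, "z": -0.04, "twist": 0},
  {"x": 0, "y": 0, "z": -0.07, "twist": 0},
  {"x": -0.04, "y": -0.022, "z": -0.08, "twist": -8},
  {"x": -0.08, "y": -0.044, "z": -0.08, "twist": -16},
  {"x": -0.12, "y": -0.067, "z": -0.08, "twist": -24},
  {"x": -0.16, "y": -0.09, "z": -0.08, "twist": -32},
  {"x": -0.19, "y": -0.109, "z": -0.08, "twist": -40},
  {"x": -0.2184, "y": -0.125, "z": -0.08, "twist": -48},
])

```text
time: 36.85
tool_pos: [424.7, 43.6, 110.1]
tcp_rot: [3.142, 0.0, 0.839]
contact_force: [-0.2, 0.5, -0.7]
grip_width: 51.9
finger_force: 30.0
```

Call:
play_rows([
  {"x": 0, "y": 0, "z": 0, "twist": -8},
  {"x": 0, "y": 0, "z": 0, "twist": -16},
  {"x": 0, "y": 0, "z": 0.01, "twist": -24},
  {"x": 0, "y": 0, "z": 0.02, "twist": -32},
  {"x": 0, "y": 0, "z": 0.03, "twist": -34.5},
  {"x": 0, "y": 0, "z": 0.03, "twist": -34.5},
  {"x": 0, "y": 0, "z": 0.03, "twist": -34.5},
  {"x": 0, "y": 0, "z": 0.03, "twist": -34.5},
])

```text
time: 37.65
tool_pos: [426.8, 42.7, 80.5]
tcp_rot: [3.141, 0.0, 1.435]
contact_force: [0.2, -0.4, -1.1]
grip_width: 51.7
finger_force: 30.0
```

```bash
python3 - <<'E'
from h import *
print(go(426.5,43,48.5,82.3))
E
```

```text
([0.0002, -0.0004, 0.032], np.float64(-0.1))
```

Call:
play_rows([
  {"x": 0, "y": 0, "z": 0.015, "twist": 0},
  {"x": 0, "y": 0, "z": 0.025, "twist": 0},
  {"x": 0, "y": 0, "z": 0.029, "twist": 0},
  {"x": 0, "y": 0, "z": 0.032, "twist": 0},
  {"x": 0, "y": 0, "z": 0.032, "twist": 0},
  {"x": 0, "y": 0, "z": 0.032, "twist": 0},
  {"x": 0, "y": 0, "z": 0.032, "twist": 0},
  {"x": 0, "y": 0, "z": 0.032, "twist": 0},
])

```text
time: 38.45
tool_pos: [426.7, 42.8, 48.3]
tcp_rot: [3.141, 0.0, 1.436]
contact_force: [-0.5, 0.2, -0.6]
grip_width: 51.4
finger_force: 30.0
```

Call:
play_rows([
  {"x": 0, "y": 0, "z": 0, "twist": 0},
  {"x": 0, "y": 0, "z": 0, "twist": 0},
  {"x": 0, "y": 0, "z": 0, "twist": 0},
  {"x": 0, "y": 0, "z": -0.01, "twist": 0},
  {"x": 0, "y": 0, "z": -0.03, "twist": 0},
  {"x": 0, "y": 0, "z": -0.05, "twist": 0},
  {"x": 0, "y": 0, "z": -0.05, "twist": 0},
  {"x": 0, "y": 0, "z": -0.05, "twist": 0},
], jaw=0)

```text
time: 39.25
tool_pos: [426.7, 42.7, 98.5]
tcp_rot: [3.14, 0.0, 1.436]
contact_force: [-0.4, 0.9, 0.4]
grip_width: 91.7
finger_force: 0.0
```

Call:
play_rows([
  {"x": 0.03, "y": 0, "z": 0, "twist": 0},
  {"x": 0.062, "y": 0, "z": 0, "twist": 0},
  {"x": 0.062, "y": 0, "z": 0, "twist": 0},
  {"x": 0.062, "y": 0, "z": 0, "twist": 0},
  {"x": 0.062, "y": 0, "z": 0.01, "twist": 0},
  {"x": 0.062, "y": 0, "z": 0.02, "twist": 0},
  {"x": 0.062, "y": 0, "z": 0.025, "twist": 0},
  {"x": 0.062, "y": 0, "z": 0.025, "twist": 0},
], jaw=1)

```text
time: 40.05
tool_pos: [434.1, 103.6, 71.9]
tcp_rot: [-3.139, 0.001, 1.435]
contact_force: [-0.5, 0.3, 0.3]
grip_width: 32.1
finger_force: 0.0
```

Call:
play_rows([
  {"x": 0, "y": 0, "z": 0, "twist": 0},
  {"x": 0, "y": 0, "z": 0, "twist": 0},
  {"x": 0, "y": 0, "z": 0, "twist": 0},
  {"x": 0, "y": 0, "z": 0, "twist": 0},
  {"x": 0, "y": 0, "z": 0.002, "twist": 0},
  {"x": 0, "y": 0, "z": 0.004, "twist": 0},
  {"x": 0, "y": 0, "z": 0.006, "twist": 0},
  {"x": 0, "y": 0, "z": 0.006, "twist": 0},
])

```text
time: 40.85
tool_pos: [434.6, 104.2, 66.7]
tcp_rot: [-3.141, 0.0, 1.436]
contact_force: [-0.4, 1.2, -0.1]
grip_width: 0.5
finger_force: 0.0
```

```bash
python3 - <<'E'
from h import *
cap('scene','pa6'); cap('side','pb6')
E
```

Call:
play_rows([
  {"x": 0, "y": 0, "z": 0.001, "twist": 0},
  {"x": 0, "y": 0, "z": 0.002, "twist": 0},
  {"x": 0, "y": 0, "z": 0.003, "twist": 0},
  {"x": 0, "y": 0, "z": 0.004, "twist": 0},
  {"x": 0, "y": 0, "z": 0.005, "twist": 0},
  {"x": 0, "y": 0, "z": 0.006, "twist": 0},
  {"x": 0, "y": 0, "z": 0.0065, "twist": 0},
  {"x": 0, "y": 0, "z": 0.0065, "twist": 0},
])

```text
time: 41.75
tool_pos: [434.9, 104.2, 61.2]
tcp_rot: [3.141, 0.0, 1.436]
contact_force: [-1.6, -0.4, 9.7]
grip_width: 0.3
finger_force: 5.0
```

```bash
python3 - <<'E'
from h import *
cap('scene','pa7'); cap('side','pb7'); edges(1,3,4,6,7)
E
```

```text
1 near [238.8 237.8 237.4 236.4 235.5 234.7] [209.6 211.2 212.4 214.6 211.2 207.3] far [187.7 188.  186.9 186.7]
3 near [237.4 236.4 235.5 234.7 233.8 232.8] [208.1   nan 211.4 213.5 210.4 207.3] far [187.7 187.9 186.9 186.3]
4 near [238.5 237.8 236.8 236.2 235.4 234.4] [209.3   nan 212.5 214.6 210.8 204.1] far [189.  189.2 187.7 185.3]
6 near [238.6 237.8 236.8 236.2 235.4 234.4] [209.3 211.  212.1 214.5 211.  207.2] far [187.7 188.  186.9 186.7]
7 near [238.6 237.8 236.9 236.2 235.4 234.4] [209.3   nan 212.5 214.3 210.8 204.1] far [188.7 189.2 188.2 187.3]
```

Board 3: near edge 0.0 px change under 10 N → sound. To the dispenser.

Call:
play_rows([
  {"x": 0, "y": 0, "z": -0.02, "twist": 0},
  {"x": 0, "y": 0, "z": -0.04, "twist": 0},
  {"x": -0.03, "y": 0, "z": -0.04, "twist": 0},
  {"x": -0.062, "y": 0, "z": -0.04, "twist": 0},
  {"x": -0.062, "y": 0, "z": -0.04, "twist": 0},
  {"x": -0.062, "y": 0, "z": -0.04, "twist": 0},
  {"x": -0.062, "y": 0, "z": -0.04, "twist": 0},
  {"x": -0.062, "y": 0, "z": -0.04, "twist": 0},
], jaw=0)

```text
time: 42.65
tool_pos: [426.5, 43.4, 100.5]
tcp_rot: [-3.142, -0.0, 1.437]
contact_force: [-0.1, -0.6, -0.0]
grip_width: 59.6
finger_force: 0.0
```

Call:
play_rows([
  {"x": 0, "y": 0, "z": 0, "twist": 0},
  {"x": 0, "y": 0, "z": 0, "twist": 0},
  {"x": 0, "y": 0, "z": 0.0, "twist": 0},
  {"x": 0, "y": 0, "z": 0.02, "twist": 0},
  {"x": 0, "y": 0, "z": 0.04, "twist": 0},
  {"x": 0, "y": 0, "z": 0.0495, "twist": 0},
  {"x": 0, "y": 0, "z": 0.0495, "twist": 0},
  {"x": 0, "y": 0, "z": 0.0495, "twist": 0},
])

```text
time: 43.45
tool_pos: [426.7, 42.8, 51.3]
tcp_rot: [3.142, 0.0, 1.436]
contact_force: [-0.4, -0.1, -0.1]
grip_width: 91.9
finger_force: 0.0
```

Call:
play_rows([
  {"x": 0, "y": 0, "z": 0, "twist": 0},
  {"x": 0, "y": 0, "z": 0, "twist": 0},
  {"x": 0, "y": 0, "z": 0, "twist": 0},
  {"x": 0, "y": 0, "z": 0, "twist": 0},
  {"x": 0, "y": 0, "z": 0, "twist": 0},
  {"x": 0, "y": 0, "z": 0, "twist": 0},
  {"x": 0, "y": 0, "z": 0, "twist": 0},
  {"x": 0, "y": 0, "z": 0, "twist": 0},
], jaw=1)

```text
time: 44.25
tool_pos: [426.5, 42.7, 51.1]
tcp_rot: [3.141, 0.0, 1.436]
contact_force: [-0.7, -1.4, 2.7]
grip_width: 51.6
finger_force: 30.0
```

Call:
play_rows([
  {"x": 0, "y": 0, "z": -0.04, "twist": 0},
  {"x": 0, "y": 0, "z": -0.08, "twist": 0},
  {"x": 0.03, "y": -0.004, "z": -0.11, "twist": 8},
  {"x": 0.075, "y": -0.01, "z": -0.11, "twist": 16},
  {"x": 0.12, "y": -0.016, "z": -0.11, "twist": 24},
  {"x": 0.165, "y": -0.022, "z": -0.11, "twist": 32},
  {"x": 0.21, "y": -0.028, "z": -0.11, "twist": 40},
  {"x": 0.255, "y": -0.034, "z": -0.11, "twist": 48},
])

```text
time: 45.05
tool_pos: [426.9, 289.2, 160.8]
tcp_rot: [3.142, 0.001, 0.642]
contact_force: [0.6, -0.3, -0.1]
grip_width: 51.9
finger_force: 30.0
```

```bash
python3 - <<'E'
from h import *
print(go(427,344.7,160,8.5))
E
```

```text
([0.0333, -0.0444, 0.0008], np.float64(28.3))
```

Call:
play_rows([
  {"x": 0.0166, "y": -0.022, "z": 0, "twist": 8},
  {"x": 0.0333, "y": -0.0444, "z": 0, "twist": 16},
  {"x": 0.0333, "y": -0.0444, "z": 0, "twist": 24},
  {"x": 0.0333, "y": -0.0444, "z": 0, "twist": 28.3},
  {"x": 0.0333, "y": -0.0444, "z": 0, "twist": 28.3},
  {"x": 0.0333, "y": -0.0444, "z": 0.02, "twist": 28.3},
  {"x": 0.0333, "y": -0.0444, "z": 0.02, "twist": 28.3},
  {"x": 0.0333, "y": -0.0444, "z": 0.02, "twist": 28.3},
])

```text
time: 45.85
tool_pos: [427.1, 342.8, 140.9]
tcp_rot: [3.141, 0.001, 0.155]
contact_force: [0.1, 0.3, -1.1]
grip_width: 51.9
finger_force: 30.0
```

```bash
python3 - <<'E'
from h import *
print(go(427,344.7,94,8.5)); b=cap('side')
a=cap('scene')
for r in boards(131,a,b): print([t for t in r if t[1]>200])
cv2.imwrite('pics/q2.png',cv2.hconcat([cv2.resize(rect(c,105)[200:450,800:1050],(400,400)) for c in (b,a)])[:,:,::-1])
E
```

```text
([0.0003, -0.0019, 0.0469], np.float64(0.4))
[]
[]
```

View pics/q2.png

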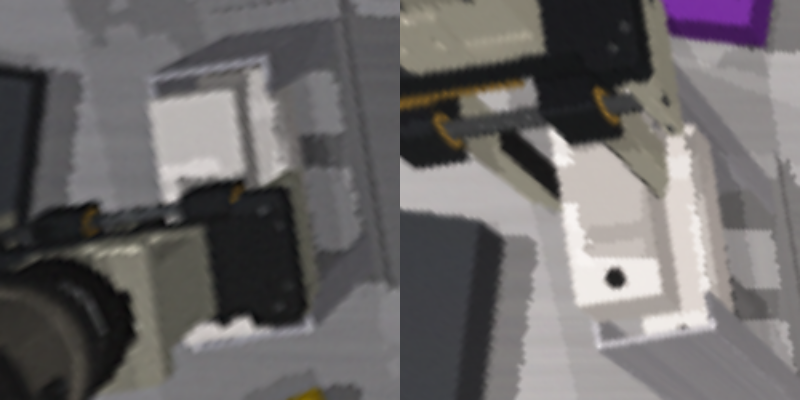

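Same alignment as the first board (hole at (615,278), rim (600,345)-(715,322)); board 1 visible below. Lowering and releasing.

Call:
play_rows([
  {"x": 0, "y": -0.002, "z": 0.0, "twist": 0.4},
  {"x": 0, "y": -0.002, "z": 0.015, "twist": 0.4},
  {"x": 0, "y": -0.002, "z": 0.03, "twist": 0.4},
  {"x": 0, "y": -0.002, "z": 0.036, "twist": 0.4},
  {"x": 0, "y": -0.002, "z": 0.042, "twist": 0.4},
  {"x": 0, "y": -0.002, "z": 0.047, "twist": 0.4},
  {"x": 0, "y": -0.002, "z": 0.047, "twist": 0.4},
  {"x": 0, "y": -0.002, "z": 0.047, "twist": 0.4},
])

```text
time: 46.75
tool_pos: [427.1, 345.2, 94.4]
tcp_rot: [-3.142, -0.0, 0.147]
contact_force: [-0.5, 0.5, -1.0]
grip_width: 51.6
finger_force: 30.0
```

Call:
play_rows([
  {"x": 0, "y": 0, "z": 0, "twist": 0},
  {"x": 0, "y": 0, "z": 0, "twist": 0},
  {"x": 0, "y": 0, "z": 0, "twist": 0},
  {"x": 0, "y": 0, "z": 0, "twist": 0},
  {"x": 0, "y": 0, "z": -0.02, "twist": 0},
  {"x": 0, "y": 0, "z": -0.05, "twist": 0},
  {"x": 0, "y": 0, "z": -0.08, "twist": 0},
  {"x": 0, "y": 0, "z": -0.08, "twist": 0},
], jaw=0)

```text
time: 47.55
tool_pos: [428.9, 346.3, 178.3]
tcp_rot: [-3.139, -0.008, 0.147]
contact_force: [0.5, 0.3, 0.1]
grip_width: 91.7
finger_force: 0.0
```

```bash
python3 - <<'E'
from h import *
a,b=cap('scene'),cap('side')
for r in boards(19,a,b): print(r)
for r in boards(72,a,b): print('72',[t for t in r if t[1]>250])
print(go(645,-215.5,120,1))
E
```

```text
[(381.6, 304.6, 8.3, 142.0, 57.0, 6900.0), (643.4, -214.9, 0.9, 148.0, 54.0, 7134.0), (469.6, -356.8, 7.9, 150.0, 58.0, 7630.0)]
[(443.9, 318.0, 8.3, 145.0, 55.0, 4122.0)]
72 [(420.7, 343.8, 8.1, 130.0, 52.0, 5850.0)]
72 []
([0.1335, 0.5865, 0.0544], np.float64(7.4))
```

Call:
play_rows([
  {"x": 0.01, "y": 0.045, "z": 0, "twist": 3},
  {"x": 0.02, "y": 0.09, "z": 0, "twist": 6},
  {"x": 0.03, "y": 0.135, "z": 0, "twist": 7.4},
  {"x": 0.04, "y": 0.18, "z": 0, "twist": 7.4},
  {"x": 0.05, "y": 0.225, "z": 0.01, "twist": 7.4},
  {"x": 0.06, "y": 0.27, "z": 0.02, "twist": 7.4},
  {"x": 0.07, "y": 0.315, "z": 0.03, "twist": 7.4},
  {"x": 0.08, "y": 0.36, "z": 0.04, "twist": 7.4},
])

```text
time: 48.45
tool_pos: [558.3, -1.1, 132.2]
tcp_rot: [-3.141, 0.003, 0.017]
contact_force: [0.1, 0.9, -0.2]
grip_width: 91.8
finger_force: 0.0
```

```bash
python3 - <<'E'
from h import *
print(go(645,-215.5,80,1))
E
```

```text
([0.0831, 0.2159, 0.0519], np.float64(0.0))
```

Call:
play_rows([
  {"x": 0.0166, "y": 0.043, "z": 0.01, "twist": 0},
  {"x": 0.033, "y": 0.086, "z": 0.02, "twist": 0},
  {"x": 0.05, "y": 0.13, "z": 0.03, "twist": 0},
  {"x": 0.066, "y": 0.172, "z": 0.04, "twist": 0},
  {"x": 0.083, "y": 0.216, "z": 0.052, "twist": 0},
  {"x": 0.083, "y": 0.216, "z": 0.052, "twist": 0},
  {"x": 0.083, "y": 0.216, "z": 0.052, "twist": 0},
  {"x": 0.083, "y": 0.216, "z": 0.052, "twist": 0},
])

```text
time: 49.25
tool_pos: [644.8, -212.7, 81.1]
tcp_rot: [-3.14, 0.002, 0.018]
contact_force: [-0.1, -0.3, 0.4]
grip_width: 92.2
finger_force: 0.0
```

```bash
python3 - <<'E'
from h import *
print(go(645,-215.5,30.5,1))
E
```

```text
([0.0002, 0.0028, 0.0506], np.float64(0.0))
```

Call:
play_rows([
  {"x": 0, "y": 0.0015, "z": 0, "twist": 0},
  {"x": 0, "y": 0.0015, "z": 0.02, "twist": 0},
  {"x": 0, "y": 0.0015, "z": 0.04, "twist": 0},
  {"x": 0, "y": 0.0015, "z": 0.0505, "twist": 0},
  {"x": 0, "y": 0.0015, "z": 0.0505, "twist": 0},
  {"x": 0, "y": 0.0015, "z": 0.0505, "twist": 0},
  {"x": 0, "y": 0.0015, "z": 0.0505, "twist": 0},
  {"x": 0, "y": 0.0015, "z": 0.0505, "twist": 0},
])

```text
time: 50.05
tool_pos: [646.1, -215.5, 32.8]
tcp_rot: [3.141, -0.002, 0.018]
contact_force: [0.3, 0.5, 0.6]
grip_width: 91.8
finger_force: 0.0
```

Call:
play_rows([
  {"x": 0, "y": 0, "z": 0, "twist": 0},
  {"x": 0, "y": 0, "z": 0, "twist": 0},
  {"x": 0, "y": 0, "z": 0, "twist": 0},
  {"x": 0, "y": 0, "z": 0, "twist": 0},
  {"x": 0, "y": 0, "z": 0, "twist": 0},
  {"x": 0, "y": 0, "z": 0, "twist": 0},
  {"x": 0, "y": 0, "z": 0, "twist": 0},
  {"x": 0, "y": 0, "z": 0, "twist": 0},
], jaw=1)

```text
time: 50.85
tool_pos: [645.5, -215.2, 31.6]
tcp_rot: [-3.141, 0.0, 0.018]
contact_force: [-1.1, 0.7, -0.4]
grip_width: 51.7
finger_force: 30.0
```

```bash
python3 - <<'E'
from h import *
print(go(426.5,43,110,82.3))
E
```

```text
([-0.2144, -0.262, -0.0784], np.float64(-81.3))
```

Call:
play_rows([
  {"x": 0, "y": 0, "z": -0.04, "twist": 0},
  {"x": 0, "y": 0, "z": -0.075, "twist": 0},
  {"x": -0.028, "y": -0.034, "z": -0.08, "twist": -8},
  {"x": -0.056, "y": -0.068, "z": -0.08, "twist": -16},
  {"x": -0.084, "y": -0.102, "z": -0.08, "twist": -24},
  {"x": -0.112, "y": -0.136, "z": -0.08, "twist": -32},
  {"x": -0.14, "y": -0.17, "z": -0.08, "twist": -40},
  {"x": -0.168, "y": -0.204, "z": -0.08, "twist": -48},
])

```text
time: 51.65
tool_pos: [472.7, -13.3, 111.6]
tcp_rot: [3.141, -0.0, 0.861]
contact_force: [0.7, 0.5, -1.2]
grip_width: 51.7
finger_force: 30.0
```

```bash
python3 - <<'E'
from h import *
print(go(426.5,43,80,82.3))
E
```

```text
([0.0126, -0.0718, 0.0316], np.float64(-33.0))
```

Call:
play_rows([
  {"x": 0.006, "y": -0.035, "z": 0, "twist": -8},
  {"x": 0.0126, "y": -0.0718, "z": 0, "twist": -16},
  {"x": 0.0126, "y": -0.0718, "z": 0, "twist": -24},
  {"x": 0.0126, "y": -0.0718, "z": 0.01, "twist": -32},
  {"x": 0.0126, "y": -0.0718, "z": 0.03, "twist": -33},
  {"x": 0.0126, "y": -0.0718, "z": 0.03, "twist": -33},
  {"x": 0.0126, "y": -0.0718, "z": 0.03, "twist": -33},
  {"x": 0.0126, "y": -0.0718, "z": 0.03, "twist": -33},
])

```text
time: 52.45
tool_pos: [428.5, 42.1, 82.2]
tcp_rot: [3.141, 0.0, 1.431]
contact_force: [-0.4, 0.4, -0.9]
grip_width: 51.4
finger_force: 30.0
```

```bash
python3 - <<'E'
from h import *
print(go(426.5,43,50,82.3))
E
```

```text
([0.0006, -0.0022, 0.0322], np.float64(-0.3))
```

Call:
play_rows([
  {"x": 0, "y": -0.002, "z": 0.015, "twist": -0.3},
  {"x": 0, "y": -0.002, "z": 0.025, "twist": -0.3},
  {"x": 0, "y": -0.002, "z": 0.029, "twist": -0.3},
  {"x": 0, "y": -0.002, "z": 0.032, "twist": -0.3},
  {"x": 0, "y": -0.002, "z": 0.0325, "twist": -0.3},
  {"x": 0, "y": -0.002, "z": 0.0325, "twist": -0.3},
  {"x": 0, "y": -0.002, "z": 0.0325, "twist": -0.3},
  {"x": 0, "y": -0.002, "z": 0.0325, "twist": -0.3},
])

```text
time: 53.25
tool_pos: [426.3, 42.5, 49.3]
tcp_rot: [3.141, 0.0, 1.437]
contact_force: [-0.0, -0.1, -0.0]
grip_width: 52.0
finger_force: 30.0
```

Call:
play_rows([
  {"x": 0, "y": 0, "z": 0, "twist": 0},
  {"x": 0, "y": 0, "z": 0, "twist": 0},
  {"x": 0, "y": 0, "z": 0, "twist": 0},
  {"x": 0, "y": 0, "z": -0.01, "twist": 0},
  {"x": 0, "y": 0, "z": -0.03, "twist": 0},
  {"x": 0, "y": 0, "z": -0.05, "twist": 0},
  {"x": 0, "y": 0, "z": -0.05, "twist": 0},
  {"x": 0, "y": 0, "z": -0.05, "twist": 0},
], jaw=0)

```text
time: 54.05
tool_pos: [426.3, 42.5, 99.5]
tcp_rot: [3.14, -0.0, 1.437]
contact_force: [-1.0, 0.2, 0.1]
grip_width: 92.0
finger_force: 0.0
```

Call:
play_rows([
  {"x": 0.03, "y": 0, "z": 0, "twist": 0},
  {"x": 0.062, "y": 0, "z": 0, "twist": 0},
  {"x": 0.062, "y": 0, "z": 0, "twist": 0},
  {"x": 0.062, "y": 0, "z": 0, "twist": 0},
  {"x": 0.062, "y": 0, "z": 0.01, "twist": 0},
  {"x": 0.062, "y": 0, "z": 0.02, "twist": 0},
  {"x": 0.062, "y": 0, "z": 0.026, "twist": 0},
  {"x": 0.062, "y": 0, "z": 0.026, "twist": 0},
], jaw=1)

```text
time: 54.85
tool_pos: [433.5, 103.4, 71.8]
tcp_rot: [-3.139, 0.001, 1.436]
contact_force: [-0.0, 0.3, -0.2]
grip_width: 32.5
finger_force: 0.0
```

Call:
play_rows([
  {"x": 0, "y": 0, "z": 0, "twist": 0},
  {"x": 0, "y": 0, "z": 0, "twist": 0},
  {"x": 0, "y": 0, "z": 0, "twist": 0},
  {"x": 0, "y": 0, "z": 0, "twist": 0},
  {"x": 0, "y": 0, "z": 0.002, "twist": 0},
  {"x": 0, "y": 0, "z": 0.004, "twist": 0},
  {"x": 0, "y": 0, "z": 0.006, "twist": 0},
  {"x": 0, "y": 0, "z": 0.006, "twist": 0},
])

```text
time: 55.65
tool_pos: [434.2, 104.0, 66.7]
tcp_rot: [-3.141, 0.0, 1.437]
contact_force: [0.9, 0.7, 0.6]
grip_width: 0.5
finger_force: 0.0
```

```bash
python3 - <<'E'
from h import *
cap('scene','pa8'); cap('side','pb8')
E
```

Call:
play_rows([
  {"x": 0, "y": 0, "z": 0.001, "twist": 0},
  {"x": 0, "y": 0, "z": 0.002, "twist": 0},
  {"x": 0, "y": 0, "z": 0.003, "twist": 0},
  {"x": 0, "y": 0, "z": 0.004, "twist": 0},
  {"x": 0, "y": 0, "z": 0.005, "twist": 0},
  {"x": 0, "y": 0, "z": 0.006, "twist": 0},
  {"x": 0, "y": 0, "z": 0.0068, "twist": 0},
  {"x": 0, "y": 0, "z": 0.0068, "twist": 0},
])

```text
time: 56.55
tool_pos: [434.4, 104.0, 61.2]
tcp_rot: [3.141, -0.0, 1.437]
contact_force: [-2.7, -0.4, 12.9]
grip_width: 0.5
finger_force: 6.7
```

```bash
python3 - <<'E'
from h import *
cap('scene','pa9'); cap('side','pb9'); edges(1,3,4,8,9)
E
```

```text
1 near [238.8 237.8 237.4 236.4 235.5 234.7] [209.6 211.2 212.4 214.6 211.2 207.3] far [187.7 188.  186.9 186.7]
3 near [237.4 236.4 235.5 234.7 233.8 232.8] [208.1   nan 211.4 213.5 210.4 207.3] far [187.7 187.9 186.9 186.3]
4 near [238.5 237.8 236.8 236.2 235.4 234.4] [209.3   nan 212.5 214.6 210.8 204.1] far [189.  189.2 187.7 185.3]
8 near [237.3 236.4 235.6 234.8 233.8 232.8] [208.1   nan 211.5 213.8 210.5 207.7] far [187.4 187.9 187.  186.3]
9 near [238.6 237.8 236.8 235.9 235.2 234.4] [209.3   nan 212.4 214.7 210.9 204.1] far [188.6 189.2 187.8 185.3]
```

Board 4's edge drops 1.3–1.5 px like board 2's → rocks. To the pan, on top of board 2.

Call:
play_rows([
  {"x": 0, "y": 0, "z": -0.02, "twist": 0},
  {"x": 0, "y": 0, "z": -0.04, "twist": 0},
  {"x": -0.03, "y": 0, "z": -0.04, "twist": 0},
  {"x": -0.062, "y": 0, "z": -0.04, "twist": 0},
  {"x": -0.062, "y": 0, "z": -0.04, "twist": 0},
  {"x": -0.062, "y": 0, "z": -0.04, "twist": 0},
  {"x": -0.062, "y": 0, "z": -0.04, "twist": 0},
  {"x": -0.062, "y": 0, "z": -0.04, "twist": 0},
], jaw=0)

```text
time: 57.45
tool_pos: [426.1, 43.2, 100.2]
tcp_rot: [-3.141, -0.0, 1.438]
contact_force: [-0.8, -0.2, -0.2]
grip_width: 59.9
finger_force: 0.0
```

Call:
play_rows([
  {"x": 0, "y": 0, "z": 0, "twist": 0},
  {"x": 0, "y": 0, "z": 0, "twist": 0},
  {"x": 0, "y": 0, "z": 0.0, "twist": 0},
  {"x": 0, "y": 0, "z": 0.02, "twist": 0},
  {"x": 0, "y": 0, "z": 0.04, "twist": 0},
  {"x": 0, "y": 0, "z": 0.0495, "twist": 0},
  {"x": 0, "y": 0, "z": 0.0495, "twist": 0},
  {"x": 0, "y": 0, "z": 0.0495, "twist": 0},
])

```text
time: 58.25
tool_pos: [426.3, 42.6, 51.0]
tcp_rot: [3.141, 0.0, 1.437]
contact_force: [0.2, 0.6, 0.2]
grip_width: 91.9
finger_force: 0.0
```

Call:
play_rows([
  {"x": 0, "y": 0, "z": 0, "twist": 0},
  {"x": 0, "y": 0, "z": 0, "twist": 0},
  {"x": 0, "y": 0, "z": 0, "twist": 0},
  {"x": 0, "y": 0, "z": 0, "twist": 0},
  {"x": 0, "y": 0, "z": 0, "twist": 0},
  {"x": 0, "y": 0, "z": 0, "twist": 0},
  {"x": 0, "y": 0, "z": 0, "twist": 0},
  {"x": 0, "y": 0, "z": 0, "twist": 0},
], jaw=1)

```text
time: 59.05
tool_pos: [426.1, 42.5, 50.9]
tcp_rot: [3.141, 0.0, 1.437]
contact_force: [-0.6, -0.3, 2.2]
grip_width: 51.5
finger_force: 30.0
```

Call:
play_rows([
  {"x": 0, "y": 0, "z": -0.04, "twist": 0},
  {"x": -0.03, "y": 0.008, "z": -0.07, "twist": 0},
  {"x": -0.075, "y": 0.02, "z": -0.07, "twist": 8},
  {"x": -0.12, "y": 0.032, "z": -0.07, "twist": 16},
  {"x": -0.165, "y": 0.044, "z": -0.07, "twist": 24},
  {"x": -0.21, "y": 0.056, "z": -0.07, "twist": 32},
  {"x": -0.255, "y": 0.068, "z": -0.07, "twist": 40},
  {"x": -0.3, "y": 0.079, "z": -0.07, "twist": 48},
])

```text
time: 59.85
tool_pos: [463.9, -267.2, 120.5]
tcp_rot: [-3.141, 0.0, 0.593]
contact_force: [1.2, -0.2, -1.0]
grip_width: 51.4
finger_force: 30.0
```

```bash
python3 - <<'E'
from h import *
print(go(475,-349.5,100,7.3))
E
```

```text
([-0.0368, 0.0745, 0.0204], np.float64(26.7))
```

Call:
play_rows([
  {"x": -0.018, "y": 0.037, "z": 0, "twist": 8},
  {"x": -0.0368, "y": 0.0745, "z": 0, "twist": 16},
  {"x": -0.0368, "y": 0.0745, "z": 0, "twist": 24},
  {"x": -0.0368, "y": 0.0745, "z": 0.0, "twist": 26.7},
  {"x": -0.0368, "y": 0.0745, "z": 0.02, "twist": 26.7},
  {"x": -0.0368, "y": 0.0745, "z": 0.035, "twist": 26.7},
  {"x": -0.0368, "y": 0.0745, "z": 0.035, "twist": 26.7},
  {"x": -0.0368, "y": 0.0745, "z": 0.035, "twist": 26.7},
])

```text
time: 60.65
tool_pos: [475.7, -347.5, 85.6]
tcp_rot: [-3.141, 0.001, 0.133]
contact_force: [0.1, 1.3, -0.6]
grip_width: 51.4
finger_force: 30.0
```

```bash
python3 - <<'E'
from h import *
print(go(475,-349.5,53,7.3))
E
```

```text
([-0.001, 0.0019, 0.0326], np.float64(0.3))
```

Call:
play_rows([
  {"x": -0.001, "y": 0.002, "z": 0.01, "twist": 0.3},
  {"x": -0.001, "y": 0.002, "z": 0.02, "twist": 0.3},
  {"x": -0.001, "y": 0.002, "z": 0.026, "twist": 0.3},
  {"x": -0.001, "y": 0.002, "z": 0.03, "twist": 0.3},
  {"x": -0.001, "y": 0.002, "z": 0.032, "twist": 0.3},
  {"x": -0.001, "y": 0.002, "z": 0.0335, "twist": 0.3},
  {"x": -0.001, "y": 0.002, "z": 0.0335, "twist": 0.3},
  {"x": -0.001, "y": 0.002, "z": 0.0335, "twist": 0.3},
])

```text
time: 61.45
tool_pos: [475.2, -349.8, 52.5]
tcp_rot: [3.141, -0.0, 0.128]
contact_force: [0.6, -0.0, -2.1]
grip_width: 51.7
finger_force: 30.0
```

Call:
play_rows([
  {"x": 0, "y": 0, "z": 0, "twist": 0},
  {"x": 0, "y": 0, "z": 0, "twist": 0},
  {"x": 0, "y": 0, "z": 0, "twist": 0},
  {"x": 0, "y": 0, "z": 0, "twist": 0},
  {"x": 0, "y": 0, "z": -0.03, "twist": 0},
  {"x": 0, "y": 0, "z": -0.07, "twist": 0},
  {"x": -0.02, "y": 0, "z": -0.11, "twist": 0},
  {"x": -0.05, "y": 0, "z": -0.14, "twist": 0},
], jaw=0)

```text
time: 62.25
tool_pos: [426.3, -356.3, 194.8]
tcp_rot: [3.139, -0.002, 0.129]
contact_force: [0.2, -0.7, 0.6]
grip_width: 91.9
finger_force: 0.0
```

Call:
play_rows([
  {"x": 0, "y": 0, "z": 0, "twist": 0},
  {"x": 0, "y": 0, "z": 0, "twist": 0},
  {"x": 0, "y": 0, "z": 0, "twist": 0},
  {"x": 0, "y": 0, "z": 0, "twist": 0},
  {"x": 0, "y": 0, "z": 0, "twist": 0},
  {"x": 0, "y": 0, "z": 0, "twist": 0},
  {"x": 0, "y": 0, "z": 0, "twist": 0},
  {"x": 0, "y": 0, "z": 0, "twist": 0},
])

```text
time: 63.05
tool_pos: [425.6, -356.0, 192.1]
tcp_rot: [-3.142, 0.0, 0.128]
contact_force: [1.2, 0.1, 1.0]
grip_width: 91.7
finger_force: 0.0
```

```bash
python3 - <<'E'
from h import *
a,b=cap('scene'),cap('side')
for z in (36,72):
  for r in boards(z,a,b): print(z,r)
A=cv2.resize(a['pixels'][140:320,130:430],(600,360))
B=np.hstack([cv2.resize(a['pixels'][140:195,150:260],(300,150)),cv2.resize(a['pixels'][235:325,290:400],(300,240))[:150]])
B=np.hstack([cv2.resize(a['pixels'][140:195,150:260],(300,150)),cv2.resize(b['pixels'][95:150,275:385],(300,150))])
cv2.imwrite('pics/fin.png',np.vstack([A,B])[...,::-1])
E
```

```text
36 [(419.3, 321.2, 8.1, 89.0, 55.0, 4278.0), (471.5, -355.0, 7.2, 148.0, 58.0, 7341.0)]
36 [(464.0, 330.2, 7.8, 98.0, 53.0, 4371.0), (477.6, -355.4, 7.2, 147.0, 53.0, 6870.0)]
72 [(493.6, -291.3, 7.2, 140.0, 55.0, 6526.0)]
72 [(450.5, 346.7, 7.3, 95.0, 51.0, 4056.0), (463.5, -314.6, 7.3, 142.0, 51.0, 6420.0)]
```

View pics/fin.png

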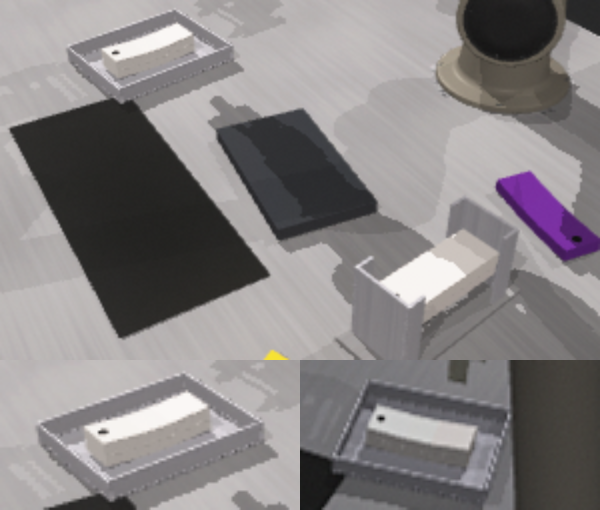

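The final picture shows a neat pile of two boards in the pan at (148,50) and two boards flat between the guides at (440,270); the mat and slab are empty. Handing in.

```bash
python3 -c "
from plant import bot
print(bot.close_job())"
```

```text
the job is handed in; nothing more can be done
None
```

I tested all four boards in order, left to right: boards 1 and 3 stayed put and are stacked flat between the dispenser guides, boards 2 and 4 rocked and are piled in the pan; board 3 had been knocked aside before I reached it and was picked up from its new spot, and the job was handed in at about 63 s, with no verdict shown.

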